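Finish the disc spring stack on the arbor

ROBOT

A 6-joint arm with a two-finger parallel gripper is mounted at the origin on the work surface. World frame = base frame: x ahead of the robot, y to its left, z up, the work surface at z = 0. Lengths are in m, angles in rad, forces in N, time in s.
With the tool pointing down it reaches from about 0.35 to 0.975 m from the base axis. Payload 4.9 kg.
Tool frame: the origin (TCP) lies on the centre line of the jaws, within the pads' length; the fingertips stand 11 mm ahead of it and the grasp point (between the pads) lies 8 mm behind it; z points along the fingers, y is the direction in which the jaws open and shut (so a half turn about z gives the same grasp; the last joint's range is limited). The gripper opens to 85 mm and grips with 20 to 120 N. Pads are 22 mm wide; open, the fingers measure 114 mm over their backs; the gripper's body (76 mm by 85 mm) begins 54 mm behind the grasp point. The pads swing forward as they close: fully open they stand 13 mm farther back than shut.
Start: joints at [1.03, 0.053, 1.613, -0, 1.476, -0.119], TCP at [0.256, 0.57, 0.242] pointing down, gripper open.
Joint ranges: [-3.01, 3.01], [-1.01, 2.22], [0.06, 2.58], [-1.02, 4.17], [0.09, 2.62], [-3.14, 3.14]. Speed limits (rad/s): [2.57, 2.57, 3.14, 3.14, 3.14, 3.14].

INTERFACE

Orientations are given as a rotation vector (axis times angle).
In Python, from station import ctrl gives the robot as it stands.
- The arm moves only by the shell command python3 -m crank 'ROWS' [OPENING] [FORCE]. ROWS is JSON, a list of rows, each an object of numbers: "x", "y", "z": the shift along the tool's x, y, z as a fraction of full scale; "roll": the turn about the tool's z as a fraction of full scale. In form: [{"x": .., "y": .., "z": .., "roll": ..}, ...]. A call has 1 to 10 rows; each row shifts and turns the commanded pose from where the row before left it, along the tool's axes as they then stand; what a row does not reach is not made up. Full scale, the value 1, is 0.06 m for a shift and 0.12 rad for a turn. A row lasts 1/8 s, in which the tool goes at most 62.5 mm and 10.7 degrees, less where a joint would pass 70% of its speed; a pose out of reach is approached as far as the arm can. A call with a number of a shift or a turn outside -1 to 1 is refused whole. A call with a gripper value outside its range is refused whole. OPENING is the closure, from 0 (fully open) to 1 (shut), set as the call begins (- or left out, the last holds). The fingers move at their own pace and stop on an object; FORCE is the grip in N (left out, the last holds). Time passes only in rows, so rows that do not move let the fingers close. It gives the time, the measured TCP pose, the force and the opening at its end, in the units of the state.
- ctrl.get_obs(): the state, without advancing time (a new reading comes with each control period).
- ctrl.get_image(name): name is "scene" or "side" or "wrist"; returns a dict with "img" (400x640x3 uint8, red, green, blue), "K" (3x3 intrinsics, pixels), "rvec" (rotation vector, rad) and "tvec" (3), from world to camera coordinates, as OpenCV has them. Camera axes: x right, y down, z forward; pixel columns grow to the right and rows downward; lengths in m; the calibration is good to about 2 mm. The wrist camera is an equidistant fisheye: a pixel r from the principal point sees the ray r / f radians off the axis. A picture is of the moment at which its call begins. There is no depth.
- ctrl.finish_job(): hands the job in, once; it reports no verdict.
The state is a dict: "t": time; "q": joint angles; "dq": joint speeds; "effort": joint torques, N m; "tool_pos": TCP position; "tool_rot": TCP orientation; "contact_force": force on the tool from outside, world axes, zero at the start; "wrist_torque": the same for the moment, N m; "opening": finger opening in m.
Only numpy, scipy, OpenCV 4.12 (cv2) and the standard library are available. Lean on these libraries where they do the work, as an engineer would, in place of code of your own. Each camera call takes 0.05 s, during which the arm holds its last target.

TASK

The arbor of the deburring press already carries one large disc spring, crown up. Add the two other large disc springs lying on the bench so that the faces alternate: first the one that lies dish up, then on top of it the one that lies crown up, neither turned over, both threaded on the arbor, seated flat and let go.

Things in the scene. Friction and masses are not known exactly. Their poses are not given: they have to be found in the camera images.
- stand: Fixed upright arbor, 16 mm rod on a 96 mm round flange 12 mm thick. Origin: centre of the flange's underside, on the arbor axis; z up. Above 68 mm height the rod tapers to 6 mm at its tip, 85 mm above the bench. The first large disc spring (60 mm outside, 17 mm high, crown up) is fixed on the flange, its top 29 mm above the bench.
- disc_dish: Large steel disc spring lying loose DISH UP like a shallow bowl: narrow end down, wide rim up, 11 to 17 mm above its underside. 60 mm outside, bore 28 mm, 17 mm high overall, 0.1 kg. Origin: on its axis at the underside; z up as it lies. In the stack its underside is 29 mm above the bench. Not to be used: a flat ring of the same outline, 8 mm high, and a small disc spring 42 mm across.
- disc_crown: Large steel disc spring lying loose CROWN UP like a low dome: wide rim down, 0 to 6 mm above its underside, narrow end up. 60 mm outside, bore 28 mm, 17 mm high overall, 0.1 kg. Origin: on its axis at the underside; z up as it lies. In the stack its underside is 46 mm above the bench, its rim on the rim of the dish-up one.
Mind the look-alikes: they are no part of the job. What is shaped like the disc_crown but turquoise is not meant. Leave any pink look-alike of the disc_dish alone.

How it is judged:
By the outcome, as a careful person would: the job done as asked, in the order asked, and still so for the second after the job is handed in, with the robot touching nothing.
It also fails if it takes over 58 s, if anything falls off the work surface, if the arm or the gripper's body presses on something with over 40 N, if the wrist force passes 120 N, or if a joint passes its speed limit or range.

## Working session

There is one attempt and no reset: what is moved stays moved. The work goes in short steps, Python scripts to look and compute and a shell command to move; the robot and the scene stay as the last step left them, time stands still between calls to the robot, and variables do not carry over. Pictures are saved under pics/ and viewed, and the job is handed in when it is done.

```bash
ls; mkdir -p pics; cat > h.py <<'E'
from station import ctrl
import numpy as np, cv2
def grab(n,fn=None):
    d=ctrl.get_image(n)
    if fn: cv2.imwrite('pics/'+fn,cv2.cvtColor(d['img'],cv2.COLOR_RGB2BGR))
    np.savez('last_'+n+'.npz',**d)
    return d
def load(n): return dict(np.load('last_'+n+'.npz'))
def ray(d,u,v,fish=False):
    K=d['K'];R=cv2.Rodrigues(np.array(d['rvec'],float))[0];t=np.array(d['tvec'],float).ravel()
    x=(u-K[0,2])/K[0,0];y=(v-K[1,2])/K[1,1]
    if fish:
        r=np.hypot(x,y); c=np.array([np.sin(r)*x/max(r,1e-9),np.sin(r)*y/max(r,1e-9),np.cos(r)])
    else: c=np.array([x,y,1.])
    return -R.T@t, R.T@c
def onz(d,u,v,z,fish=False):
    o,r=ray(d,u,v,fish); return o+r*(z-o[2])/r[2]
def proj(d,P,fish=False):
    K=d['K'];R=cv2.Rodrigues(np.array(d['rvec'],float))[0];c=R@np.array(P,float)+np.array(d['tvec'],float).ravel()
    if fish:
        th=np.arctan2(np.hypot(c[0],c[1]),c[2]);s=th/np.hypot(c[0],c[1]);return K[0,0]*c[0]*s+K[0,2],K[1,1]*c[1]*s+K[1,2]
    return K[0,0]*c[0]/c[2]+K[0,2],K[1,1]*c[1]/c[2]+K[1,2]
E
python3 - <<'E'
from h import *
for n in ('scene','side','wrist'):
    d=grab(n,n+'0.png'); print(n,d['K'].tolist(),ray(d,320,200,n=='wrist'))
o=ctrl.get_obs();print(o)
E
```

```text
pics
scene [[403.90158909015156, 0.0, 323.2936523682291], [0.0, 403.90158909015156, 194.5633335073066], [0.0, 0.0, 1.0]] (array([0.93774715, 0.68779449, 0.80494501]), array([-0.33034317, -0.60804368, -0.72208306]))
side [[409.4680609067701, 0.0, 319.86946010559905], [0.0, 409.4680609067701, 193.74986646892773], [0.0, 0.0, 1.0]] (array([ 0.26343332, -0.66164594,  0.87014472]), array([ 0.28110488,  0.59267312, -0.75495146]))
wrist [[309.70691628693146, 0.0, 314.8659784449636], [0.0, 309.70691628693146, 192.87376341598718], [0.0, 0.0, 1.0]] (array([0.19159718, 0.59942744, 0.37257973]), array([ 0.27942366, -0.10923354, -0.9539342 ]))
{'t': 0.15, 'q': array([ 1.02996473e+00,  5.32278323e-02,  1.61398134e+00, -2.16410916e-05,
        1.47602931e+00, -1.19000412e-01]), 'dq': array([ 0.00065325, -0.00118322, -0.00108455, -0.00022401,  0.00074847,
       -0.00071297]), 'effort': array([-4.50373982e-04, -3.94241595e+01, -3.70723379e+01, -1.99926180e-04,
        4.71085135e-03,  2.21771461e-05]), 'tool_pos': array([0.25565205, 0.56979769, 0.24132977]), 'tool_rot': array([-6.57598307e-01, -3.07147213e+00,  2.45639914e-03]), 'contact_force': array([-0.34719341, -0.07301818,  1.13103965]), 'wrist_torque': array([-0.02051763,  0.07308274, -0.02098647]), 'opening': 0.08531105174597596}
```

View pics/scene0.png

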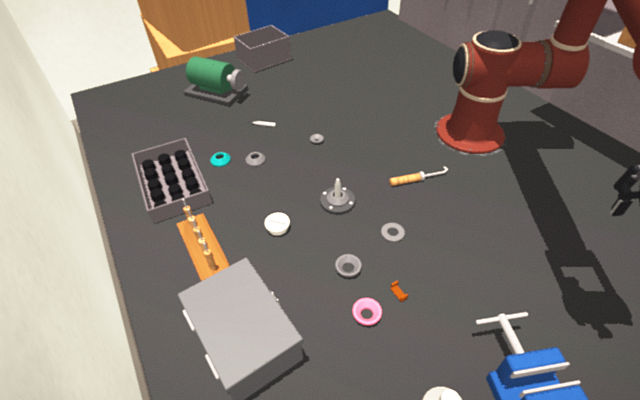

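View pics/side0.png

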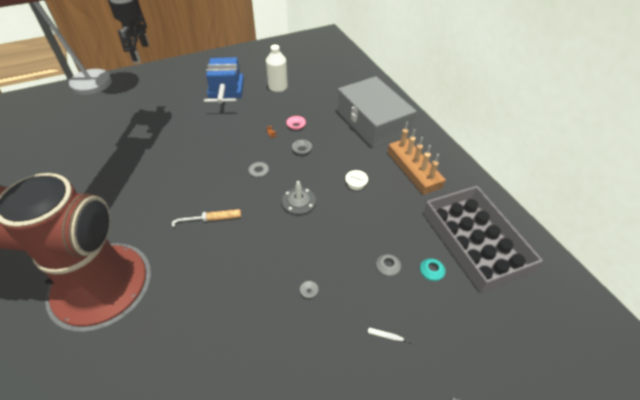

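View pics/wrist0.png

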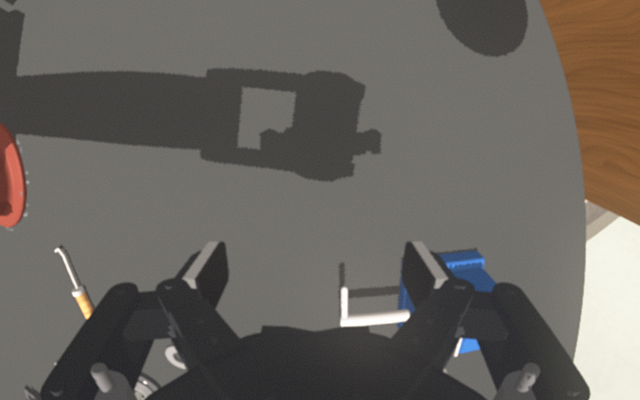

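In the scene image, the candidates are grey bowl (348,266) → disc_dish, grey dome (255,158) → disc_crown, grey flat (393,232) → ring, small grey (316,139) → small spring, pink (367,312) and turquoise (220,159) → decoys, and the stand (338,198). I'll confirm these in enlarged crops.

```bash
python3 - <<'E'
from h import *
def crop(n,boxes,fn):
    im=cv2.imread(f'pics/{n}0.png'); t=[]
    for (u,v) in boxes:
        c=im[v-20:v+20,u-25:u+25]; t.append(cv2.resize(c,(250,200),interpolation=cv2.INTER_CUBIC))
    return np.hstack(t)
a=crop('scene',[(348,266),(255,158),(338,198)],'')
b=crop('side',[(302,147),(388,264),(299,200)],'')
cv2.imwrite('pics/crops0.png',np.vstack([a,b]))
a=crop('scene',[(393,232),(316,139),(367,312)],'');cv2.imwrite('pics/crops1.png',a)
S=load('scene');D=load('side')
for nm,p,q in [('dish',(348,265),(302,147)),('crown',(255,158),(388,264)),('ring',(393,232),(259,169)),('small',(316,139),(309,289)),('stand',(338,200),(299,201)),('pink',(367,312),(296,123)),('turq',(220,159),(432,269))]:
    print(nm,onz(S,*p,.01).round(4),onz(D,*q,.01).round(4))
E
```

```text
dish [0.6237 0.2361 0.01  ] [0.6245 0.237  0.01  ]
crown [ 0.6546 -0.2382  0.01  ] [ 0.6485 -0.2434  0.01  ]
ring [0.4728 0.2109 0.01  ] [0.4694 0.1993 0.01  ]
small [ 0.45   -0.2219  0.01  ] [ 0.4451 -0.2256  0.01  ]
stand [0.5322 0.0439 0.01  ] [0.5291 0.0343 0.01  ]
pink [0.6542 0.3585 0.01  ] [0.6532 0.3553 0.01  ]
turq [ 0.7477 -0.2901  0.01  ] [ 0.7387 -0.2999  0.01  ]
```

View pics/crops0.png

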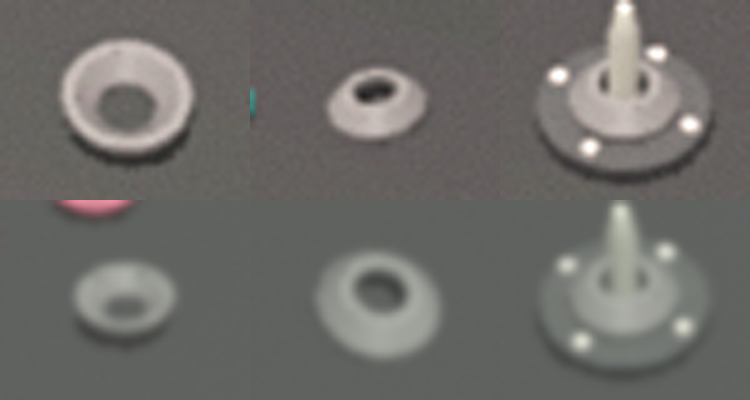

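View pics/crops1.png

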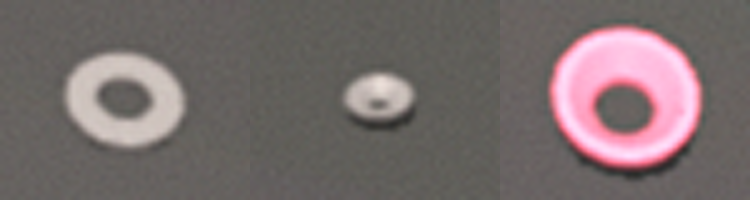

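Crops confirm it: (348,266) is a grey bowl, wide rim up; (255,158) is a grey dome; (393,232) is the flat ring; (316,139) is the small one. Next: a refined measurement from the masks, and the shift to get above the dish.

```bash
cat >> h.py <<'E'
from scipy.spatial.transform import Rotation as Ro
def shift(P):
    o=ctrl.get_obs();R=Ro.from_rotvec(o['tool_rot']).as_matrix()
    return R.T@(np.array(P)-o['tool_pos'])/.06
def blob(d,u,v,thr,half=25):
    g=cv2.GaussianBlur(cv2.cvtColor(d['img'],cv2.COLOR_RGB2GRAY),(3,3),0)
    m=(g>thr).astype(np.uint8)
    n,l,s,c=cv2.connectedComponentsWithStats(m)
    sub=l[v-half:v+half,u-half:u+half]; ids,ct=np.unique(sub[sub>0],return_counts=True)
    k=ids[ct.argmax()]; mm=(l==k).astype(np.uint8)
    cs,_=cv2.findContours(mm,cv2.RETR_CCOMP,cv2.CHAIN_APPROX_NONE); cs=sorted(cs,key=len)[::-1]
    return mm,cs
E
python3 - <<'E'
from h import *
o=ctrl.get_obs();print(Ro.from_rotvec(o['tool_rot']).as_matrix().round(4))
S=load('scene');D=load('side')
for nm,d,u,v in [('dish S',S,348,266),('dish D',D,302,147),('crown S',S,255,158),('crown D',D,388,264)]:
    g=cv2.cvtColor(d['img'],cv2.COLOR_RGB2GRAY); bg=np.median(g[v-30:v+30,u-35:u+35]);
    mm,cs=blob(d,u,v,bg+22)
    print(nm,bg,cv2.boundingRect(cs[0]),cs[0].shape[0],[c.shape[0] for c in cs[1:3]])
    for z in (.0,.011,.017):
        P=np.array([onz(d,*p[0],z)[:2] for p in cs[0]],np.float32)
        print('  z',z,cv2.minEnclosingCircle(P), cv2.fitEllipse(P))
print(shift([.624,.236,.2]))
E
```

```text
[[-9.123e-01  4.094e-01 -8.000e-04]
 [ 4.094e-01  9.123e-01 -1.400e-03]
 [ 2.000e-04 -1.600e-03 -1.000e+00]]
dish S 100.0 (335, 254, 27, 22) 67 [31]
  z 0.0 ((0.6185279488563538, 0.22828568518161774), 0.03211691230535507) ((0.6187893748283386, 0.22835831344127655), (0.061168551445007324, 0.06264828145503998), 56.953956604003906)
  z 0.011 ((0.6228904128074646, 0.2345653772354126), 0.0316794216632843) ((0.6231480836868286, 0.23463675379753113), (0.06033264845609665, 0.06179216504096985), 56.95415496826172)
  z 0.017 ((0.6252697706222534, 0.23799027502536774), 0.03144082427024841) ((0.6255255937576294, 0.2380613535642624), (0.059876710176467896, 0.061325181275606155), 56.95400619506836)
dish D 97.0 (292, 139, 20, 14) 48 [19]
  z 0.0 ((0.6299439668655396, 0.25485092401504517), 0.03287080302834511) ((0.630459725856781, 0.25516605377197266), (0.06129828840494156, 0.06297896802425385), 46.2940559387207)
  z 0.011 ((0.6253107190132141, 0.24326497316360474), 0.03245653584599495) ((0.6258199214935303, 0.24357609450817108), (0.060523394495248795, 0.06218280270695686), 46.293758392333984)
  z 0
[... 694 characters left out ...]
85), (0.056759148836135864, 0.06503662467002869), 163.50318908691406)
crown D 97.0 (376, 254, 25, 22) 64 [28]
  z 0.0 ((0.6537692546844482, -0.2398506999015808), 0.03119228035211563) ((0.6533450484275818, -0.23969730734825134), (0.05838662385940552, 0.060424044728279114), 136.2205047607422)
  z 0.011 ((0.6488348245620728, -0.2451828420162201), 0.030799228698015213) ((0.6484159827232361, -0.24503138661384583), (0.05764853581786156, 0.05966019257903099), 136.22059631347656)
  z 0.017 ((0.6461433172225952, -0.24809131026268005), 0.030584845691919327) ((0.6457273364067078, -0.24794089794158936), (0.05724593251943588, 0.059243544936180115), 136.2202911376953)
[-7.87888526 -2.56095083  0.69165111]
```

```bash
python3 -m crank '[{"x":-0.79,"y":-0.26,"z":0.07},{"x":-0.79,"y":-0.26,"z":0.07},{"x":-0.79,"y":-0.26,"z":0.07},{"x":-0.79,"y":-0.26,"z":0.07},{"x":-0.79,"y":-0.26,"z":0.07},{"x":-0.79,"y":-0.26,"z":0.07},{"x":-0.79,"y":-0.26,"z":0.07},{"x":-0.79,"y":-0.26,"z":0.07},{"x":-0.79,"y":-0.26,"z":0.07},{"x":-0.78,"y":-0.25,"z":0.06}]' 0 40
python3 -m crank '[{"x":0},{"x":0}]'
python3 - <<'E'
from h import *
d=grab('wrist','w1.png');print(proj(d,[.6245,.2376,.017],1), shift([.6245,.2376,.1]))
E
```

```text
(np.float64(237.34949458454022), np.float64(408.3725655434466)) [-7.87617069 -2.53339959  2.36049208]validation failed for argument at $[0]...
validation failed for argument at $[0]...
```

View pics/w1.png

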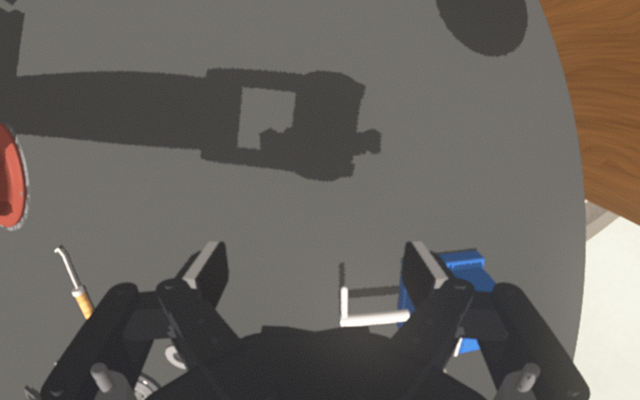

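The move was refused, so each row probably needs all four fields.

```bash
python3 -m crank '[{"x":-0.79,"y":-0.26,"z":0.07,"roll":0},{"x":-0.79,"y":-0.26,"z":0.07,"roll":0},{"x":-0.79,"y":-0.26,"z":0.07,"roll":0},{"x":-0.79,"y":-0.26,"z":0.07,"roll":0},{"x":-0.79,"y":-0.26,"z":0.07,"roll":0},{"x":-0.79,"y":-0.26,"z":0.07,"roll":0},{"x":-0.79,"y":-0.26,"z":0.07,"roll":0},{"x":-0.79,"y":-0.26,"z":0.07,"roll":0},{"x":-0.79,"y":-0.26,"z":0.07,"roll":0},{"x":-0.78,"y":-0.25,"z":0.06,"roll":0}]' 0 40 &&
python3 -m crank '[{"x":0,"y":0,"z":0,"roll":0},{"x":0,"y":0,"z":0,"roll":0}]'
python3 - <<'E'
from h import *
d=grab('wrist','w2.png');print(proj(d,[.6245,.2376,.017],1), shift([.6245,.2376,.1]))
E
```

```text
t: 1.45
tool_pos: [0.6251, 0.2333, 0.2004]
tool_rot: [-0.658, -3.071, 0.0]
contact_force: [0.5, 1.1, 0.4]
opening: 0.0857
t: 1.7
tool_pos: [0.6237, 0.2348, 0.2005]
tool_rot: [-0.658, -3.071, -0.0]
contact_force: [-1.2, 0.8, 0.0]
opening: 0.0851
(np.float64(317.05951474508834), np.float64(173.71442437681378)) [-1.28481227e-03  4.20459019e-02  1.67899096e+00]
```

View pics/w2.png

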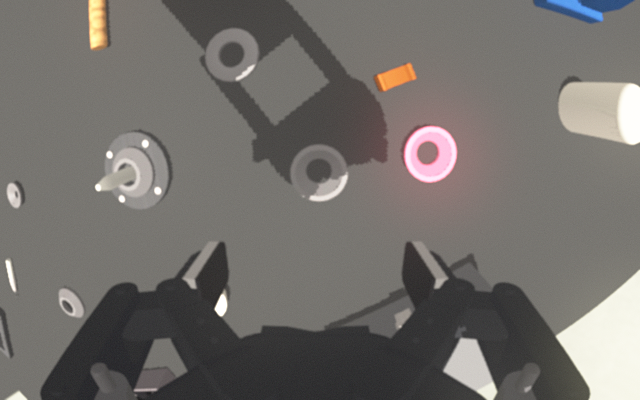

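The wrist view shows the dish at about (319,173), the stand flange at (137,170) with the rod tip at (98,187), and the pink decoy at (430,154). I'll refine these with circle fits.

```bash
python3 - <<'E'
from h import *
d=load('wrist');im=d['img'][125:225,270:370];b=cv2.resize(im,None,fx=6,fy=6,interpolation=cv2.INTER_CUBIC)
g=cv2.cvtColor(b,cv2.COLOR_RGB2GRAY);g=cv2.createCLAHE(3,(4,4)).apply(cv2.GaussianBlur(g,(7,7),0))
for lo,hi in((140,210),(60,110)):
    c=cv2.HoughCircles(g,cv2.HOUGH_GRADIENT_ALT,1.5,20,param1=80,param2=.5,minRadius=lo,maxRadius=hi)
    if c is None: print('none');continue
    for x,y,r in c[0][:4]:
        u,v=(x+.5)/6-.5+270,(y+.5)/6-.5+125
        print(u,v,r/6,onz(d,u,v,.017,1),onz(d,u,v,.0,1), 'edge r',np.linalg.norm(onz(d,u+r/6,v,.017,1)-onz(d,u,v,.017,1)))
        cv2.circle(b,(int(x),int(y)),int(r),(255,0,0),1)
cv2.imwrite('pics/c2.png',cv2.cvtColor(b,cv2.COLOR_RGB2BGR)[:600,:600])
E
```

```text
317.83334 171.83333 28.373293 [0.62299957 0.23915289 0.017     ] [0.62641353 0.23779815 0.        ] edge r 0.0296064669866556
317.08334 170.08333 12.409896 [0.62098203 0.23920151 0.017     ] [0.6242871  0.23784939 0.        ] edge r 0.012895186602405323
327.58334 163.33333 17.173155 [0.61890357 0.25202431 0.017     ] [0.62209645 0.25136429 0.        ] edge r 0.01782830637194207
```

View pics/c2.png

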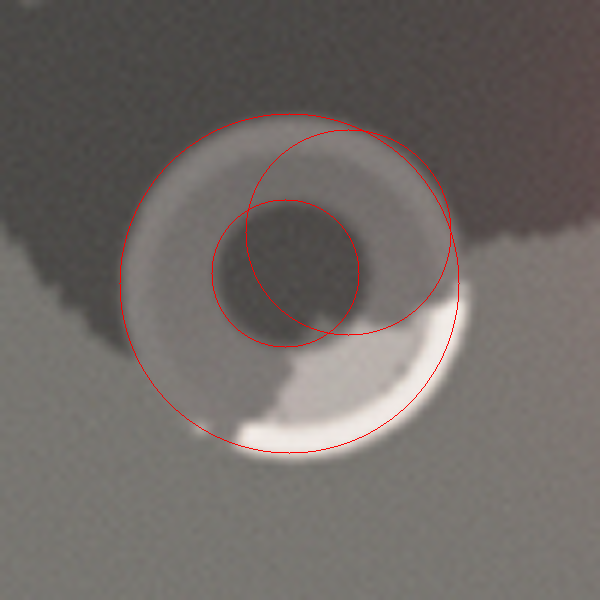

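```bash
python3 - <<'E'
from h import *
d=load('wrist');u,v=318.7,172.5
print(onz(d,u,v,.017,1), np.linalg.norm(onz(d,u+28.9,v,.017,1)-onz(d,u-28.9,v,.017,1)))
# stand: flange top z=.012 ellipse from wrist, rod tip z=.085
print('flange',onz(d,137,170,.012,1),'tip',onz(d,98,187,.085,1))
S=load('scene');D=load('side')
b=[]
for n,c in(('scene',(338,190)),('side',(299,192))):
    im=cv2.imread(f'pics/{n}0.png');u,v=c
    b.append(cv2.resize(im[v-25:v+25,u-25:u+25],(400,400),interpolation=cv2.INTER_CUBIC))
cv2.imwrite('pics/st.png',np.hstack(b))
im=cv2.imread('pics/w2.png');cv2.imwrite('pics/stw.png',cv2.resize(im[125:215,90:180],(720,720//1),interpolation=cv2.INTER_CUBIC)[:600*720//720])
E
```

```text
[0.62401695 0.23968576 0.017     ] 0.06030161182255933
flange [0.53161945 0.04564358 0.012     ] tip [0.53086511 0.04122513 0.085     ]
```

View pics/st.png

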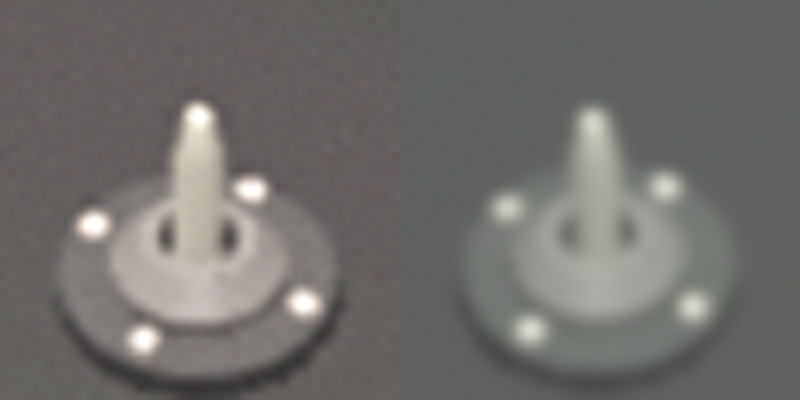

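View pics/stw.png

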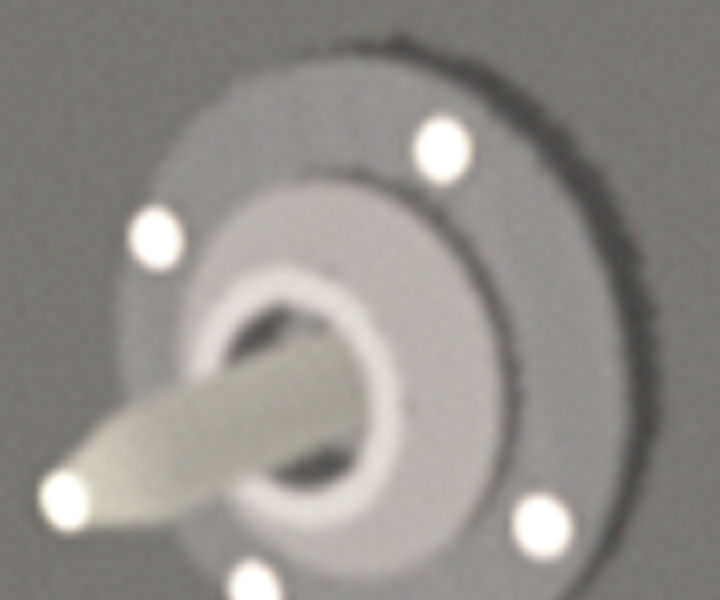

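```bash
python3 - <<'E'
from h import *
S=load('scene');D=load('side');W=load('wrist')
def f(d,pts,u0,v0,s,fish=False,z=.014):
    P=np.array([onz(d,u0+(x+.5)/s-.5,v0+(y+.5)/s-.5,z,fish) for x,y in pts]);print(P.mean(0).round(4),np.linalg.norm(P-P.mean(0),axis=1).round(4))
f(S,[(92,224),(250,190),(304,303),(144,340)],313,165,8)
f(D,[(506,207),(665,187),(692,308),(529,332)],274-50,167,8)
f(W,[(157,238),(442,150),(543,525),(255,592)],90,125,8,True)
print('tip',onz(S,313+198/8-.5,165+106/8-.5,.085),onz(D,274-50+592/8-.5,167+112/8-.5,.085),onz(W,90+66/8-.5,125+500/8-.5,.085,True))
E
```

```text
[0.531  0.0379 0.014 ] [0.0408 0.04   0.0403 0.0399]
[0.5293 0.0394 0.014 ] [0.0405 0.0402 0.04   0.0405]
[0.5306 0.0393 0.014 ] [0.0401 0.0401 0.0402 0.0404]
tip [0.52986785 0.0354866  0.085     ] [0.53010987 0.04141129 0.085     ] [0.53071806 0.0409051  0.085     ]
```

```bash
python3 - <<'E'
from h import *
print(shift([.6243,.2385,.05]))
E
python3 -m crank '[{"x":0.02,"y":0.06,"z":0.6,"roll":0},{"x":0,"y":0,"z":0.7,"roll":0},{"x":0,"y":0,"z":0.7,"roll":0},{"x":0,"y":0,"z":0.5,"roll":0},{"x":0,"y":0,"z":0,"roll":0},{"x":0,"y":0,"z":0,"roll":0}]'
python3 - <<'E'
from h import *
d=grab('wrist','w3.png');print(proj(d,[.6243,.2385,.017],1), shift([.6243,.2385,.016]))
E
```

```text
[0.00731948 0.05440192 2.51232994]
t: 2.5
tool_pos: [0.6251, 0.2395, 0.0528]
tool_rot: [0.655, 3.07, 0.002]
contact_force: [0.1, 0.5, 0.8]
opening: 0.0855
(np.float64(311.7327742270771), np.float64(228.81072296841046)) [ 0.01678846 -0.02460179  0.62438269]
```

View pics/w3.png

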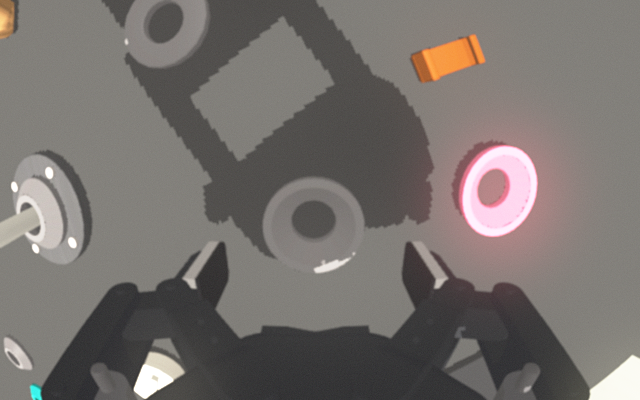

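```bash
python3 - <<'E'
from h import *
d=load('wrist');P=[]
for u,v in((263.5,224),(363.5,224),(313.5,177.5),(313.5,272)): P.append(onz(d,u,v,.017,1))
P=np.array(P);print(P.round(4), P[:2].mean(0),P[2:].mean(0),np.linalg.norm(P[0]-P[1]),np.linalg.norm(P[2]-P[3]))
print(shift([.6236,.239,.016]))
E
```

```text
[[0.6101 0.2139 0.017 ]
 [0.6341 0.2673 0.017 ]
 [0.5967 0.252  0.017 ]
 [0.6515 0.2274 0.017 ]] [0.62210333 0.2406049  0.017     ] [0.62409313 0.23971773 0.017     ] 0.058579596158678436 0.06008166398576618
[ 0.03084163 -0.02176233  0.6243488 ]
```

```bash
python3 -m crank '[{"x":0.03,"y":0,"z":0.3,"roll":0},{"x":0,"y":0,"z":0.33,"roll":0},{"x":0,"y":0,"z":0,"roll":0},{"x":0,"y":0,"z":0,"roll":0}]'
python3 - <<'E'
from h import *
d=grab('wrist','w4.png');d=grab('side','s4.png');cv2.imwrite('pics/s4c.png',cv2.resize(cv2.cvtColor(d['img'][90:200,230:380],cv2.COLOR_RGB2BGR),None,fx=5,fy=5))
E
```

```text
t: 3.05
tool_pos: [0.6227, 0.239, 0.0126]
tool_rot: [-0.658, -3.071, 0.001]
contact_force: [-0.7, -0.2, 0.2]
opening: 0.0852
```

View pics/w4.png

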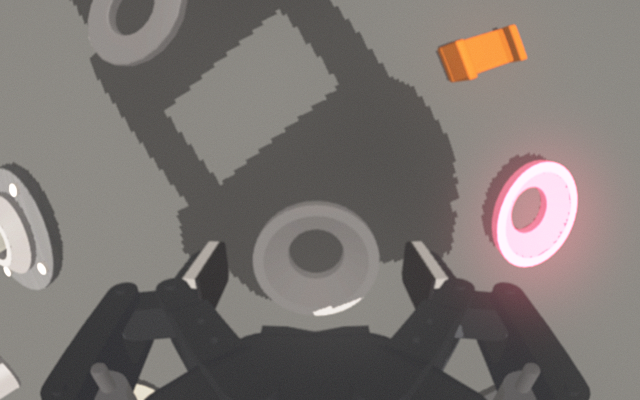

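View pics/s4c.png

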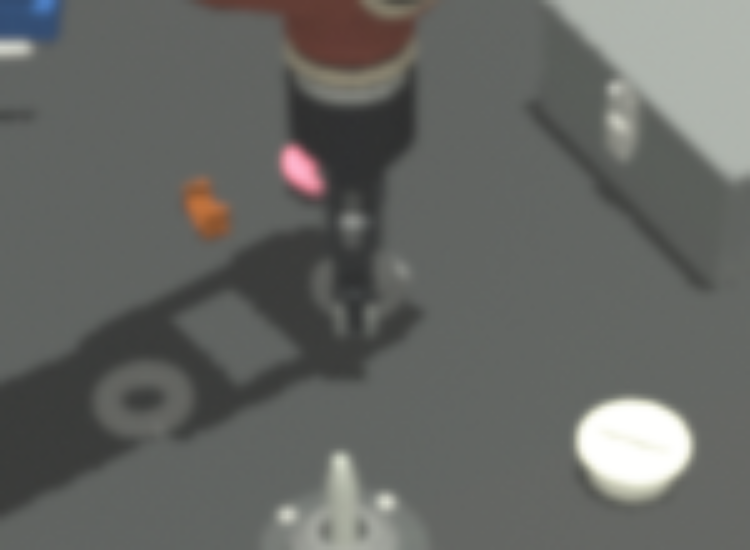

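```bash
python3 -m crank '[{"x":0,"y":0,"z":0,"roll":0},{"x":0,"y":0,"z":0,"roll":0},{"x":0,"y":0,"z":0,"roll":0},{"x":0,"y":0,"z":0,"roll":0},{"x":0,"y":0,"z":0,"roll":0},{"x":0,"y":0,"z":0,"roll":0}]' 1 40
python3 - <<'E'
from h import *
d=grab('wrist','w5.png')
E
```

```text
t: 3.9
tool_pos: [0.6238, 0.2393, 0.0144]
tool_rot: [0.657, 3.07, 0.001]
contact_force: [-0.8, -0.6, 6.1]
opening: 0.0572
```

View pics/w5.png

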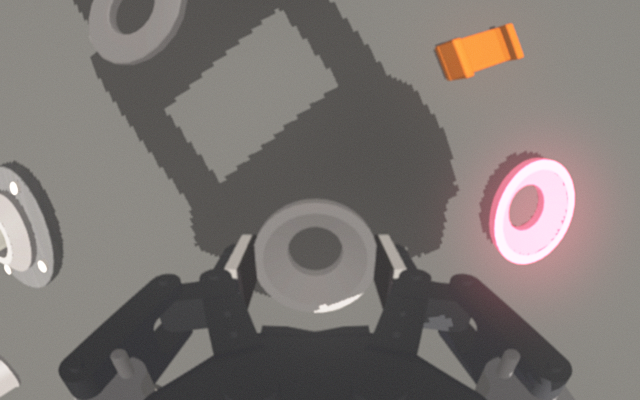

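```bash
python3 -m crank '[{"x":0,"y":0,"z":-0.3,"roll":0},{"x":0,"y":0,"z":-0.7,"roll":0},{"x":0,"y":0,"z":-0.9,"roll":0},{"x":0,"y":0,"z":0,"roll":0},{"x":0,"y":0,"z":0,"roll":0}]'
python3 - <<'E'
from h import *
d=grab('wrist','w6.png');d=grab('scene','sc6.png');e=grab('side','s6.png')
f=lambda d,u,v:cv2.resize(cv2.cvtColor(d['img'][v-40:v+40,u-40:u+40],cv2.COLOR_RGB2BGR),(400,400),interpolation=cv2.INTER_CUBIC)
P=ctrl.get_obs()['tool_pos'];a=proj(d,P);b=proj(e,P);print(a,b)
cv2.imwrite('pics/c6.png',np.hstack([f(d,int(a[0]),int(a[1])),f(e,int(b[0]),int(b[1]))]))
E
```

```text
t: 4.58
tool_pos: [0.6225, 0.2391, 0.1272]
tool_rot: [-0.658, -3.072, 0.0]
contact_force: [-0.2, -0.1, -1.1]
opening: 0.0568
(np.float64(350.85460957824193), np.float64(234.62941977947898)) (np.float64(299.8803516963132), np.float64(117.51048920221344))
```

View pics/w6.png

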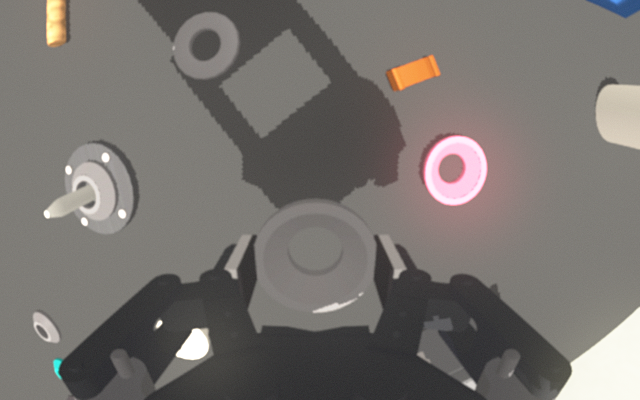

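View pics/c6.png

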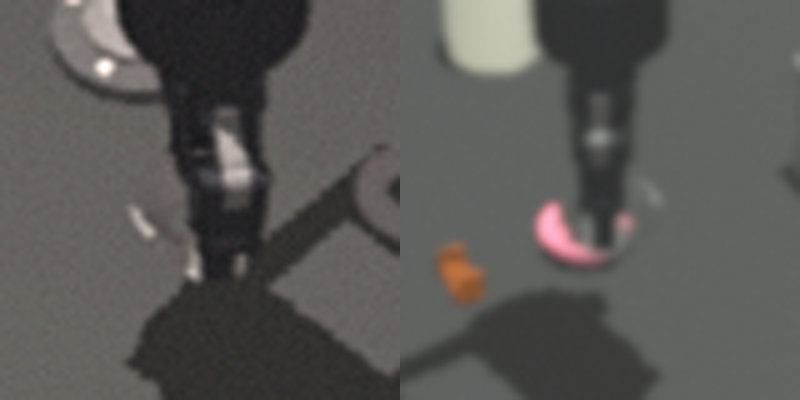

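```bash
python3 - <<'E'
from h import *
d=load('wrist');o=ctrl.get_obs();R=Ro.from_rotvec(o['tool_rot']).as_matrix()
z=o['tool_pos'][2]+.0026
P=np.array([onz(d,u,v,z,1) for u,v in((255.5,255),(376,255),(315.5,198.5),(315.5,312))])
print(((P-o['tool_pos'])@R).round(4),np.linalg.norm(P[0]-P[1]),np.linalg.norm(P[2]-P[3]))
b=np.array([onz(d,u,v,z-.017,1) for u,v in((289,249),(344,249),(316,224),(316,273))]);print(((b-o['tool_pos'])@R).round(4))
print(shift([.5303,.039,.127]))
E
```

```text
[[ 0.0006 -0.0272 -0.0025]
 [ 0.0006  0.0308 -0.0027]
 [ 0.0291  0.0016 -0.0025]
 [-0.0335  0.0017 -0.0027]] 0.05805797744636428 0.0626185565711027
[[-0.0044 -0.0124  0.0144]
 [-0.0044  0.0169  0.0143]
 [ 0.0101  0.002   0.0144]
 [-0.0193  0.002   0.0143]]
[ 0.02291928 -3.65920262 -0.0294001 ]
```

```bash
python3 -m crank '[{"x":0.04,"y":-0.3,"z":0,"roll":0},{"x":0,"y":-0.6,"z":0,"roll":0},{"x":0,"y":-0.7,"z":0,"roll":0},{"x":0,"y":-0.7,"z":0,"roll":0},{"x":0,"y":-0.7,"z":0,"roll":0},{"x":0,"y":-0.46,"z":0,"roll":0},{"x":0,"y":-0.2,"z":0,"roll":0},{"x":0,"y":0,"z":0,"roll":0},{"x":0,"y":0,"z":0,"roll":0},{"x":0,"y":0,"z":0,"roll":0}]'
python3 - <<'E'
from h import *
d=grab('wrist','w7.png');d=grab('scene','sc7.png');e=grab('side','s7.png')
f=lambda d,u,v:cv2.resize(cv2.cvtColor(d['img'][v-30:v+30,u-30:u+30],cv2.COLOR_RGB2BGR),(400,400),interpolation=cv2.INTER_CUBIC)
P=[.5303,.039,.09];a=proj(d,P);b=proj(e,P);print(a,b,shift([.5303,.039,.127]))
cv2.imwrite('pics/c7.png',np.hstack([f(d,int(a[0]),int(a[1])),f(e,int(b[0]),int(b[1]))]))
E
```

```text
t: 5.98
tool_pos: [0.5311, 0.0405, 0.1271]
tool_rot: [-0.656, -3.072, -0.0]
contact_force: [-0.7, 0.2, -1.2]
opening: 0.0571
(np.float64(337.83214451636337), np.float64(177.18983723861768)) (np.float64(297.85924804547335), np.float64(179.77066579003107)) [ 0.00169538 -0.02394864  0.00125568]
```

View pics/w7.png

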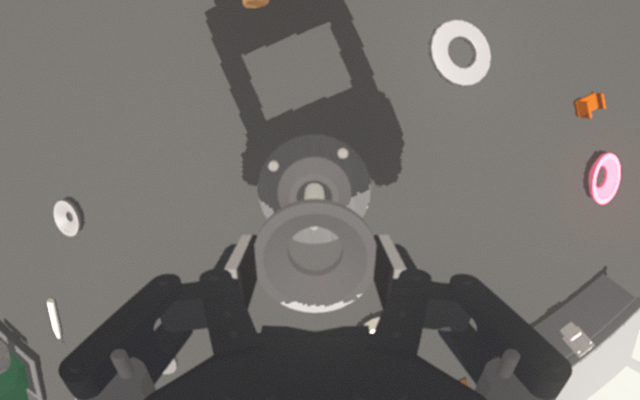

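View pics/c7.png

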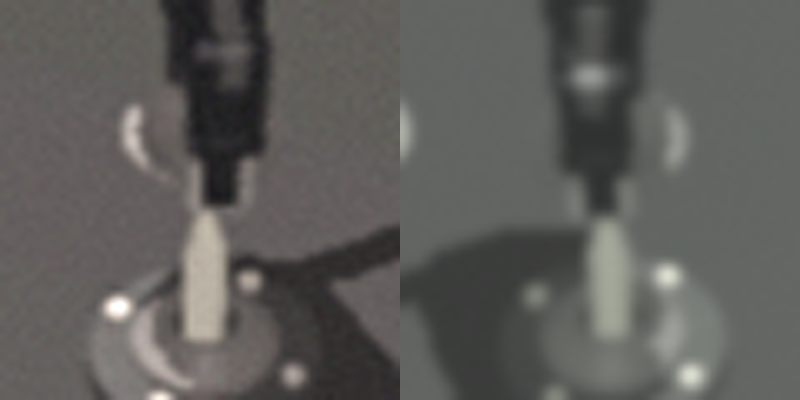

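```bash
python3 - <<'E'
from h import *
W=load('wrist');S=load('scene');D=load('side')
b=cv2.resize(cv2.cvtColor(W['img'][190:325,240:390],cv2.COLOR_RGB2BGR),None,fx=4,fy=4,interpolation=cv2.INTER_CUBIC)
b=cv2.convertScaleAbs(b,alpha=1.6,beta=-30);cv2.imwrite('pics/w7c.png',b)
E
```

```text
(no output)
```

View pics/w7c.png

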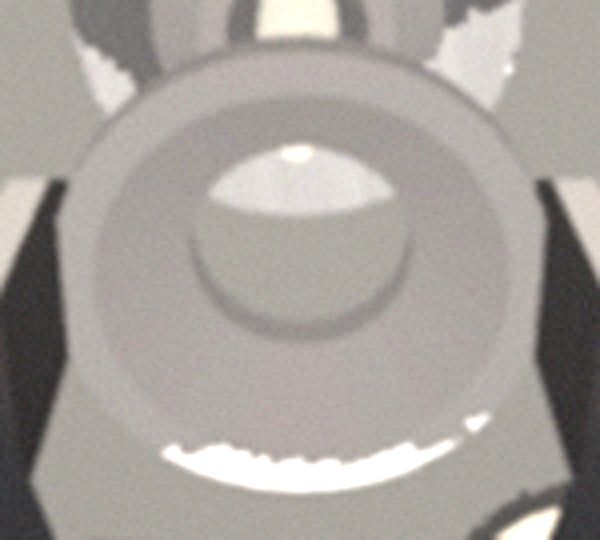

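```bash
python3 - <<'E'
from h import *
W=load('wrist');o=ctrl.get_obs();R=Ro.from_rotvec(o['tool_rot']).as_matrix();T=o['tool_pos']
L=lambda u,v,z:((onz(W,u,v,z,1)-T)@R)
zt=T[2]+.0026
for dz in (-.002,0,.002):
  f=L(315.3,313.0,zt+dz);n=L(315.3,199.2,zt-.006+dz);n2=L(315.3,199.2,zt+dz);print(dz,f.round(4),n.round(4),n2.round(4),'cen',((f+n)/2).round(4))
print('innertop',L(315.3,214,zt),L(315.3,305,zt))
print('tip',L(314.5,228,.085), 'stand est',((np.array([.5303,.039,.085])-T)@R))
# scene edges
S=load('scene');D=load('side')
tx=R[:,0]
a=proj(S,[.5303,.039,.09]);b=proj(D,[.5303,.039,.09])
us=int(a[0])-30+122/6.667;vs=int(a[1])-30+130/6.667
ud=int(b[0])-30+(688-400)/6.667;vd=int(b[1])-30+137/6.667
for d,u,v in((S,us,vs),(D,ud,vd)): print(((onz(d,u,v,zt)-T)@R).round(4))
E
```

```text
-0.002 [-0.0329  0.0011 -0.0006] [0.0279 0.0011 0.0054] [ 0.0298  0.001  -0.0006] cen [-0.0025  0.0011  0.0024]
0 [-0.0314  0.0011 -0.0026] [0.0286 0.0011 0.0034] [ 0.0304  0.001  -0.0026] cen [-0.0014  0.0011  0.0004]
0.002 [-0.0298  0.0011 -0.0046] [0.0292 0.001  0.0014] [ 0.0311  0.001  -0.0046] cen [-0.0003  0.0011 -0.0016]
innertop [ 0.02357762  0.00104206 -0.00259895] [-0.02606279  0.00105974 -0.00260109]
tip [-0.00175971  0.0006312   0.04207533] stand est [ 9.99073776e-05 -1.43827141e-03  4.20753410e-02]
[-0.0318 -0.0025 -0.0026]
[-0.0328 -0.0033 -0.0026]
```

```bash
python3 -m crank '[{"x":0.01,"y":-0.015,"z":0.25,"roll":0},{"x":0,"y":0,"z":0.4,"roll":0},{"x":0,"y":0,"z":0.4,"roll":0},{"x":0,"y":0,"z":0,"roll":0},{"x":0,"y":0,"z":0,"roll":0}]'
python3 - <<'E'
from h import *
d=grab('wrist','w8.png')
b=cv2.resize(cv2.cvtColor(d['img'][190:325,240:390],cv2.COLOR_RGB2BGR),None,fx=4,fy=4,interpolation=cv2.INTER_CUBIC)
b=cv2.convertScaleAbs(b,alpha=1.6,beta=-30);cv2.imwrite('pics/w8c.png',b);print(ctrl.get_obs()['wrist_torque'])
E
```

```text
t: 6.75
tool_pos: [0.5301, 0.0392, 0.0644]
tool_rot: [0.658, 3.072, 0.0]
contact_force: [-0.6, 0.1, -0.9]
opening: 0.0569
[-0.01000217  0.03518201 -0.01105526]
```

View pics/w8c.png

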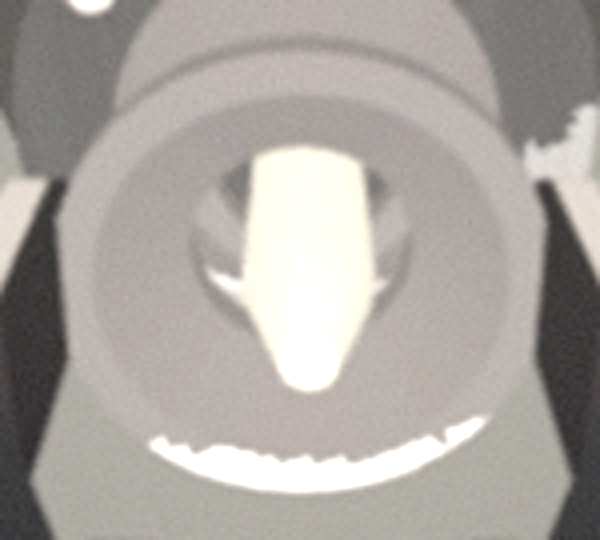

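```bash
python3 - <<'E'
from h import *
W=load('wrist');o=ctrl.get_obs();R=Ro.from_rotvec(o['tool_rot']).as_matrix();T=o['tool_pos']
L=lambda u,v,z:((onz(W,240+u/4,190+v/4,z,1)-T)@R).round(4)
print('tip',L(308,372,.085),'shoulder',L(309,287,.068), 'far rim',L(301,493,T[2]+.0026),'near',L(301,38,T[2]-.0034),'bore near edge',[L(302,145,T[2]+h) for h in(-.0144,-.010,-.006)])
E
```

```text
tip [-0.0004  0.0014 -0.02  ] shoulder [ 0.0006  0.0016 -0.003 ] far rim [-0.0305  0.0006 -0.0026] near [0.0291 0.0006 0.0034] bore near edge [array([0.0115, 0.0008, 0.0144]), array([0.0133, 0.0008, 0.01  ]), array([0.0149, 0.0008, 0.006 ])]
```

```bash
python3 -m crank '[{"x":0.012,"y":0.015,"z":0.15,"roll":0},{"x":0,"y":0,"z":0.15,"roll":0},{"x":0,"y":0,"z":0.03,"roll":0},{"x":0,"y":0,"z":0,"roll":0},{"x":0,"y":0,"z":0,"roll":0}]'
```

```text
t: 7.42
tool_pos: [0.5298, 0.0403, 0.0445]
tool_rot: [0.658, 3.071, 0.0]
contact_force: [-0.5, -0.9, -0.5]
opening: 0.0571
```

```bash
python3 -m crank '[{"x":0,"y":0,"z":0.015,"roll":0},{"x":0,"y":0,"z":0,"roll":0}]'; python3 -m crank '[{"x":0,"y":0,"z":0.015,"roll":0},{"x":0,"y":0,"z":0,"roll":0}]'
```

```text
t: 7.68
tool_pos: [0.5297, 0.0403, 0.0435]
tool_rot: [0.658, 3.072, 0.0]
contact_force: [-1.1, -1.1, -0.3]
opening: 0.0573
t: 7.92
tool_pos: [0.5297, 0.0403, 0.0434]
tool_rot: [-0.657, -3.072, 0.0]
contact_force: [-3.7, 0.1, 5.4]
opening: 0.0568
```

```bash
python3 -m crank '[{"x":0,"y":0,"z":0,"roll":0},{"x":0,"y":0,"z":0,"roll":0},{"x":0,"y":0,"z":0,"roll":0},{"x":0,"y":0,"z":0,"roll":0},{"x":0,"y":0,"z":0,"roll":0},{"x":0,"y":0,"z":-0.4,"roll":0},{"x":0,"y":0,"z":-0.8,"roll":0},{"x":0,"y":0,"z":-0.8,"roll":0},{"x":0,"y":0,"z":0,"roll":0},{"x":0,"y":0,"z":0,"roll":0}]' 0 40
python3 - <<'E'
from h import *
d=grab('wrist','w9.png');o=ctrl.get_obs();print(o['tool_pos'])
b=cv2.resize(cv2.cvtColor(d['img'][100:260,220:420],cv2.COLOR_RGB2BGR),None,fx=3.7,fy=3.7,interpolation=cv2.INTER_CUBIC)
cv2.imwrite('pics/w9c.png',b)
d=grab('scene','sc9.png');e=grab('side','s9.png')
f=lambda d,u,v:cv2.resize(cv2.cvtColor(d['img'][v-30:v+30,u-30:u+30],cv2.COLOR_RGB2BGR),(400,400),interpolation=cv2.INTER_CUBIC)
P=[.5303,.039,.05];a=proj(d,P);b=proj(e,P)
cv2.imwrite('pics/c9.png',np.hstack([f(d,int(a[0]),int(a[1])),f(e,int(b[0]),int(b[1]))]))
E
```

```text
t: 9.18
tool_pos: [0.5293, 0.0403, 0.1621]
tool_rot: [-0.658, -3.072, 0.0]
contact_force: [-0.8, 0.0, -0.7]
opening: 0.0857
[0.52871786 0.04032618 0.16109562]
```

View pics/w9c.png

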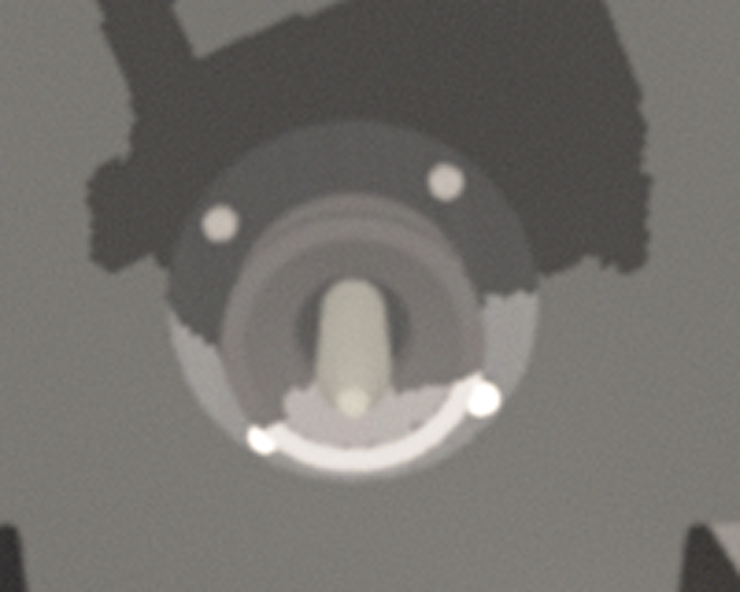

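View pics/c9.png

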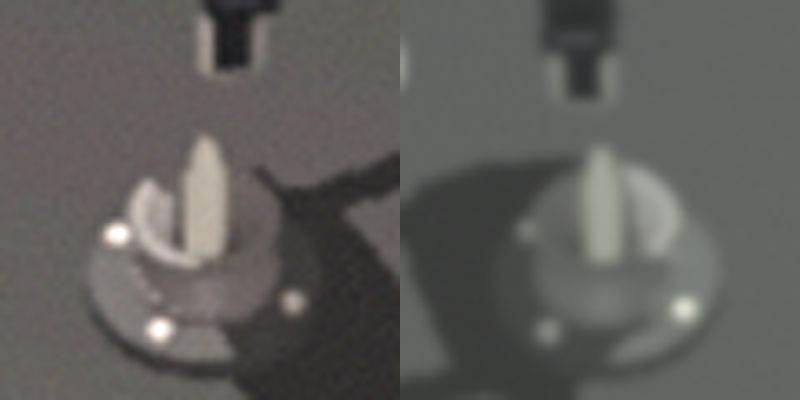

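Dish is seated level and centred on the arbor (rod in the middle of the bore in the wrist view). On to the crown.

```bash
python3 - <<'E'
from h import *
print(shift([.652,-.242,.2]))
E
```

```text
[-3.80336309 -3.45128079 -0.66649603]
```

```bash
python3 -m crank '[{"x":-0.3,"y":-0.25,"z":-0.2,"roll":0},{"x":-0.5,"y":-0.45,"z":-0.2,"roll":0},{"x":-0.6,"y":-0.55,"z":-0.25,"roll":0},{"x":-0.6,"y":-0.55,"z":0,"roll":0},{"x":-0.6,"y":-0.55,"z":0,"roll":0},{"x":-0.6,"y":-0.55,"z":0,"roll":0},{"x":-0.4,"y":-0.35,"z":0,"roll":0},{"x":-0.2,"y":-0.2,"z":0,"roll":0},{"x":0,"y":0,"z":0,"roll":0},{"x":0,"y":0,"z":0,"roll":0}]'
python3 - <<'E'
from h import *
d=grab('wrist','w10.png');print(proj(d,[.652,-.242,.0],1))
E
```

```text
t: 10.58
tool_pos: [0.6525, -0.2407, 0.2011]
tool_rot: [-0.656, -3.071, -0.001]
contact_force: [-0.1, -0.1, -0.0]
opening: 0.0855
(np.float64(312.94272345438816), np.float64(170.72621170567152))
```

View pics/w10.png

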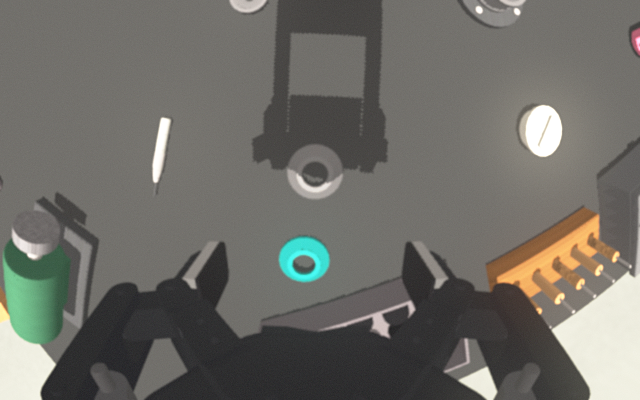

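```bash
python3 - <<'E'
from h import *
d=load('wrist');P=np.array([onz(d,u,v,.003,1) for u,v in((287.2,172),(343.3,172),(315.2,144.5),(315.2,199.3))])
print(P[:2].mean(0),P[2:].mean(0),np.linalg.norm(P[0]-P[1]),np.linalg.norm(P[2]-P[3]))
print(shift([.652,-.2405,.05]))
b=cv2.resize(cv2.cvtColor(d['img'][130:215,265:365],cv2.COLOR_RGB2BGR),None,fx=6,fy=6,interpolation=cv2.INTER_CUBIC);cv2.imwrite('pics/w10c.png',cv2.convertScaleAbs(b,alpha=1.5))
E
```

```text
[ 0.65369034 -0.239985    0.003     ] [ 0.65415802 -0.24025827  0.003     ] 0.061188713286944085 0.06120803856978563
[ 0.007902   -0.00317939  2.52244304]
```

View pics/w10c.png

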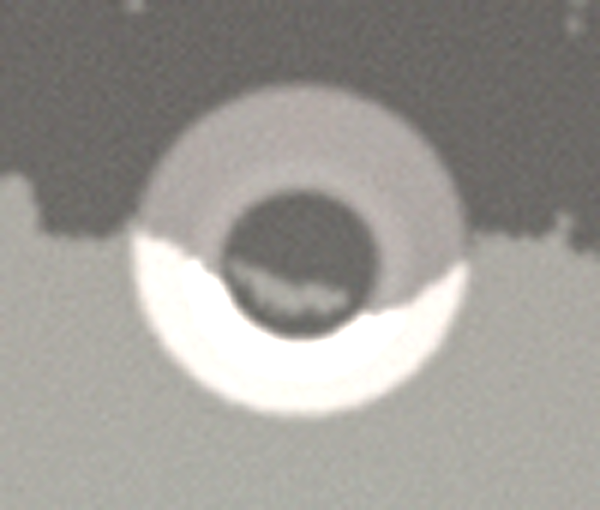

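```bash
python3 - <<'E'
from h import *
T=np.array([.5306,.0395,.1272]);ty=np.array([.409,.912,0])
S=load('scene');D=load('side')  # static cams
for d,s,cv in((S,1,203),(D,-1,213)):
    c=proj(d,[.5303,.039,.09]);v=int(c[1])-30+cv/6.667
    for off in(.029,.04):
        for h in(.006,.008,.010,.012,.014): print(s,off,h,round(proj(d,T+s*off*ty-[0,0,h])[1]-v,2),end=' | ')
    print()
E
```

```text
1 0.029 0.006 -1.39 | 1 0.029 0.008 -0.8 | 1 0.029 0.01 -0.21 | 1 0.029 0.012 0.38 | 1 0.029 0.014 0.96 | 1 0.04 0.006 1.63 | 1 0.04 0.008 2.22 | 1 0.04 0.01 2.8 | 1 0.04 0.012 3.39 | 1 0.04 0.014 3.98 | 
-1 0.029 0.006 -1.61 | -1 0.029 0.008 -1.07 | -1 0.029 0.01 -0.52 | -1 0.029 0.012 0.02 | -1 0.029 0.014 0.56 | -1 0.04 0.006 1.54 | -1 0.04 0.008 2.09 | -1 0.04 0.01 2.63 | -1 0.04 0.012 3.17 | -1 0.04 0.014 3.71 |
```

```bash
python3 - <<'E'
from h import *
print(shift([.654,-.2404,.0125]))
E
python3 -m crank '[{"x":-0.02,"y":0.01,"z":0.5,"roll":0},{"x":0,"y":0,"z":0.8,"roll":0},{"x":0,"y":0,"z":0.8,"roll":0},{"x":0,"y":0,"z":0.4,"roll":0},{"x":0,"y":0,"z":0,"roll":0},{"x":0,"y":0,"z":0,"roll":0}]'
python3 - <<'E'
from h import *
d=grab('wrist','w11.png');print(proj(d,[.654,-.2404,.0],1),shift([.654,-.2404,.0125]))
b=cv2.resize(cv2.cvtColor(d['img'][160:300,230:400],cv2.COLOR_RGB2BGR),None,fx=4,fy=4,interpolation=cv2.INTER_CUBIC);cv2.imwrite('pics/w11c.png',cv2.convertScaleAbs(b,alpha=1.5))
E
```

```text
[-0.02226554  0.0117719   3.14742725]
t: 11.38
tool_pos: [0.6558, -0.2423, 0.0542]
tool_rot: [0.656, 3.068, -0.002]
contact_force: [0.3, -0.0, 0.8]
opening: 0.0851
(np.float64(315.547032731877), np.float64(214.3523619947283)) [0.04965263 0.01932991 0.70305472]
```

View pics/w11c.png

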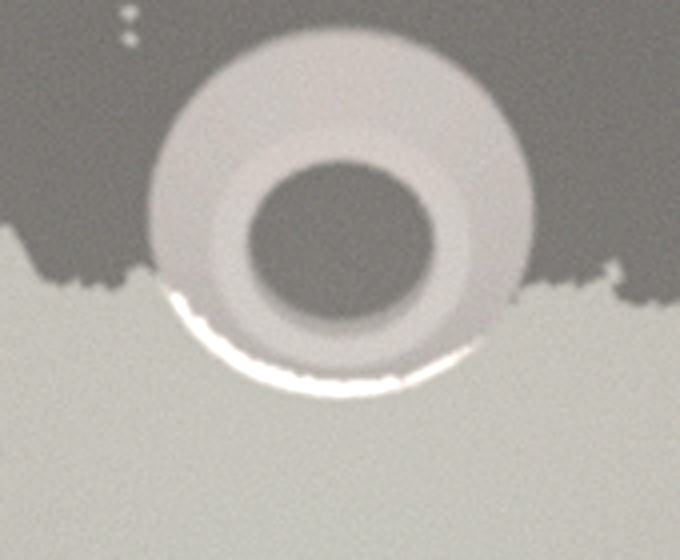

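```bash
python3 - <<'E'
from h import *
d=load('wrist');P=np.array([onz(d,315.4,166.6,0,1),onz(d,315.4,259.1,.006,1),onz(d,267.2,214,.004,1),onz(d,363.6,214,.004,1)])
print(P[:2].mean(0),P[2:].mean(0),np.linalg.norm((P[0]-P[1])[:2]),np.linalg.norm(P[2]-P[3]))
print(shift(np.r_[P[:2].mean(0)[:2],.0125]))
E
```

```text
[ 0.6531246  -0.24011277  0.003     ] [ 0.65250007 -0.23982855  0.004     ] 0.060109805586011505 0.060612775152349835
[0.06492394 0.01772775 0.70298042]
```

```bash
python3 -m crank '[{"x":0,"y":0,"z":0,"roll":0}]'; python3 -m crank '[{"x":0,"y":0,"z":0,"roll":0}]' ; python3 - <<'E'
from h import *
r=[]
for i in range(4):
    d=grab('wrist');r.append(np.r_[ctrl.get_obs()['tool_pos'],onz(d,315.4,(214),0.003,1)])
print(np.array(r).round(4))
E
```

```text
t: 11.55
tool_pos: [0.6556, -0.2425, 0.0541]
tool_rot: [0.657, 3.068, -0.002]
contact_force: [0.0, 0.5, -0.3]
opening: 0.0857
t: 11.68
tool_pos: [0.6549, -0.2422, 0.0529]
tool_rot: [0.657, 3.07, -0.001]
contact_force: [0.9, -0.1, -0.9]
opening: 0.0856
[[ 0.6547 -0.2421  0.0525  0.6513 -0.2396  0.003 ]
 [ 0.6545 -0.242   0.0521  0.6509 -0.2394  0.003 ]
 [ 0.6543 -0.2419  0.0519  0.6506 -0.2392  0.003 ]
 [ 0.6542 -0.2419  0.0517  0.6503 -0.2391  0.003 ]]
```

```bash
python3 -m crank '[{"x":0,"y":0,"z":0,"roll":0},{"x":0,"y":0,"z":0,"roll":0},{"x":0,"y":0,"z":0,"roll":0},{"x":0,"y":0,"z":0,"roll":0}]' ; python3 - <<'E'
from h import *
d=grab('wrist','w12.png');print(ctrl.get_obs()['tool_pos'])
b=cv2.resize(cv2.cvtColor(d['img'][160:300,230:400],cv2.COLOR_RGB2BGR),None,fx=4,fy=4,interpolation=cv2.INTER_CUBIC);cv2.imwrite('pics/w12c.png',cv2.convertScaleAbs(b,alpha=1.5))
E
```

```text
t: 12.38
tool_pos: [0.6542, -0.2418, 0.0515]
tool_rot: [-0.658, -3.072, 0.0]
contact_force: [-0.1, 0.3, 1.2]
opening: 0.0855
[ 0.65418998 -0.24184933  0.05147133]
```

View pics/w12c.png

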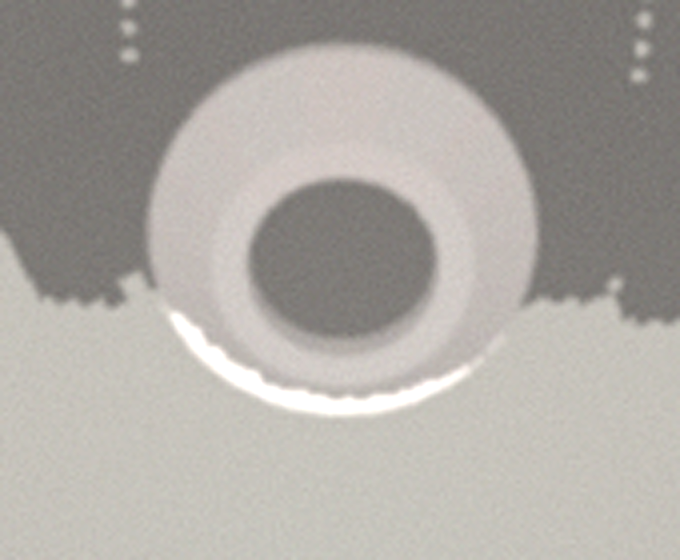

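```bash
python3 - <<'E'
from h import *
d=load('wrist');P=np.array([onz(d,230+342.5/4,160+43/4,0,1),onz(d,230+342.5/4,160+416/4,.006,1),onz(d,230+147/4,218,.004,1),onz(d,230+538/4,218,.004,1)])
print(P[:2].mean(0),P[2:].mean(0),np.linalg.norm((P[0]-P[1])[:2]),np.linalg.norm(P[2]-P[3]))
print(shift(np.r_[P[:2].mean(0)[:2],.0125]))
E
```

```text
[ 0.65330492 -0.24024822  0.003     ] [ 0.65231056 -0.23979535  0.004     ] 0.06021003642509302 0.060832757188966975
[0.02436283 0.01830779 0.64952288]
```

```bash
python3 -m crank '[{"x":0.02,"y":0.01,"z":0.3,"roll":0},{"x":0,"y":0,"z":0.25,"roll":0},{"x":0,"y":0,"z":0.1,"roll":0},{"x":0,"y":0,"z":0,"roll":0},{"x":0,"y":0,"z":0,"roll":0},{"x":0,"y":0,"z":0,"roll":0},{"x":0,"y":0,"z":0,"roll":0},{"x":0,"y":0,"z":0,"roll":0}]'
python3 - <<'E'
from h import *
d=grab('wrist','w13.png');print(ctrl.get_obs()['tool_pos'])
E
```

```text
t: 13.42
tool_pos: [0.6535, -0.2409, 0.0128]
tool_rot: [0.658, 3.072, -0.0]
contact_force: [-0.4, -0.2, 0.3]
opening: 0.0854
[ 0.65344509 -0.2408647   0.0127425 ]
```

View pics/w13.png

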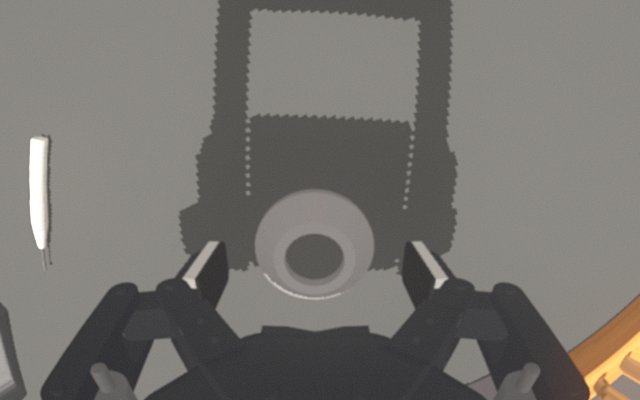

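```bash
python3 -m crank '[{"x":0,"y":0,"z":0,"roll":0},{"x":0,"y":0,"z":0,"roll":0},{"x":0,"y":0,"z":0,"roll":0},{"x":0,"y":0,"z":0,"roll":0},{"x":0,"y":0,"z":0,"roll":0},{"x":0,"y":0,"z":0,"roll":0}]' 1 40
python3 -m crank '[{"x":0,"y":0,"z":-0.1,"roll":0},{"x":0,"y":0,"z":-0.3,"roll":0},{"x":0,"y":0,"z":-0.6,"roll":0},{"x":0,"y":0,"z":-0.6,"roll":0},{"x":0,"y":0,"z":-0.6,"roll":0},{"x":0,"y":0,"z":-0.1,"roll":0},{"x":0,"y":0,"z":0,"roll":0},{"x":0,"y":0,"z":0,"roll":0},{"x":0,"y":0,"z":0,"roll":0},{"x":0,"y":0,"z":0,"roll":0}]'
python3 - <<'E'
from h import *
d=grab('wrist','w14.png');print(ctrl.get_obs()['tool_pos'])
b=cv2.resize(cv2.cvtColor(d['img'][170:330,220:410],cv2.COLOR_RGB2BGR),None,fx=4,fy=4,interpolation=cv2.INTER_CUBIC)[:600];cv2.imwrite('pics/w14c.png',cv2.convertScaleAbs(b,alpha=1.5))
grab('scene','sc14.png');grab('side','s14.png')
E
```

```text
t: 14.22
tool_pos: [0.654, -0.2413, 0.0161]
tool_rot: [0.657, 3.072, -0.001]
contact_force: [-7.5, 2.5, 15.0]
opening: 0.0508
t: 15.48
tool_pos: [0.6529, -0.2406, 0.1493]
tool_rot: [-0.657, -3.07, -0.001]
contact_force: [-0.3, -0.2, 0.5]
opening: -0.0004
[ 0.65310172 -0.24069779  0.14971212]
```

View pics/w14c.png

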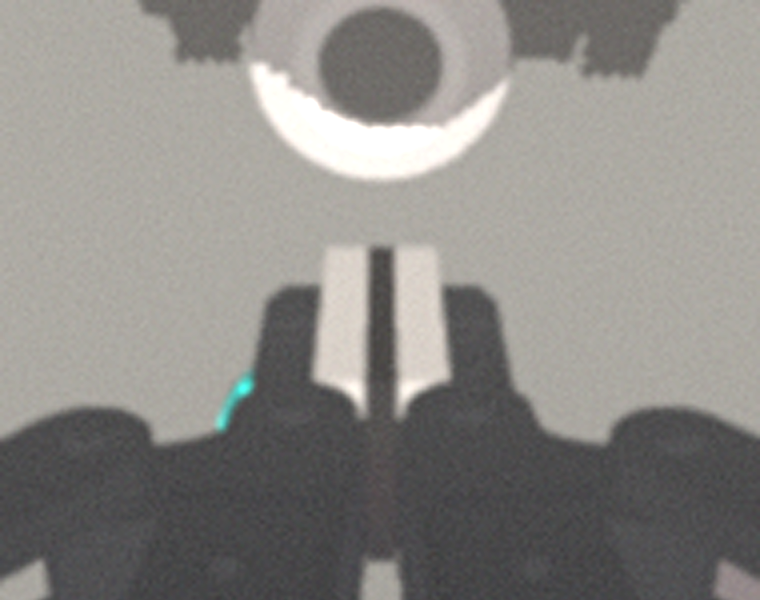

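View pics/sc14.png

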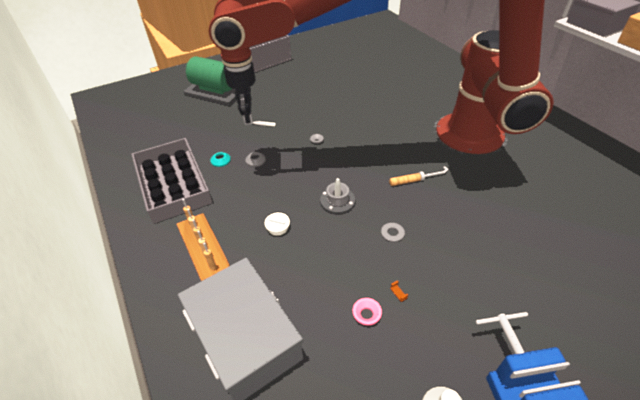

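The grip slipped up over the cone, because the tips sat too high for the 0–6 mm rim. The disc is still lying crown up. I'll re-measure it, then go lower with a narrower preset opening.

```bash
python3 -m crank '[{"x":0,"y":0,"z":0.5,"roll":0},{"x":0,"y":0,"z":0.7,"roll":0},{"x":0,"y":0,"z":0.5,"roll":0},{"x":0,"y":0,"z":0,"roll":0},{"x":0,"y":0,"z":0,"roll":0},{"x":0,"y":0,"z":0,"roll":0},{"x":0,"y":0,"z":0,"roll":0},{"x":0,"y":0,"z":0,"roll":0}]' 0.2 40
python3 - <<'E'
from h import *
d=grab('wrist','w15.png');print(ctrl.get_obs()['tool_pos'])
b=cv2.resize(cv2.cvtColor(d['img'][160:310,220:410],cv2.COLOR_RGB2BGR),None,fx=4,fy=4,interpolation=cv2.INTER_CUBIC)[:600];cv2.imwrite('pics/w15c.png',cv2.convertScaleAbs(b,alpha=1.5))
E
```

```text
t: 16.62
tool_pos: [0.6537, -0.241, 0.0494]
tool_rot: [0.657, 3.071, -0.001]
contact_force: [0.3, 0.4, -0.5]
opening: 0.0679
[ 0.65357564 -0.2408894   0.0490728 ]
```

View pics/w15c.png

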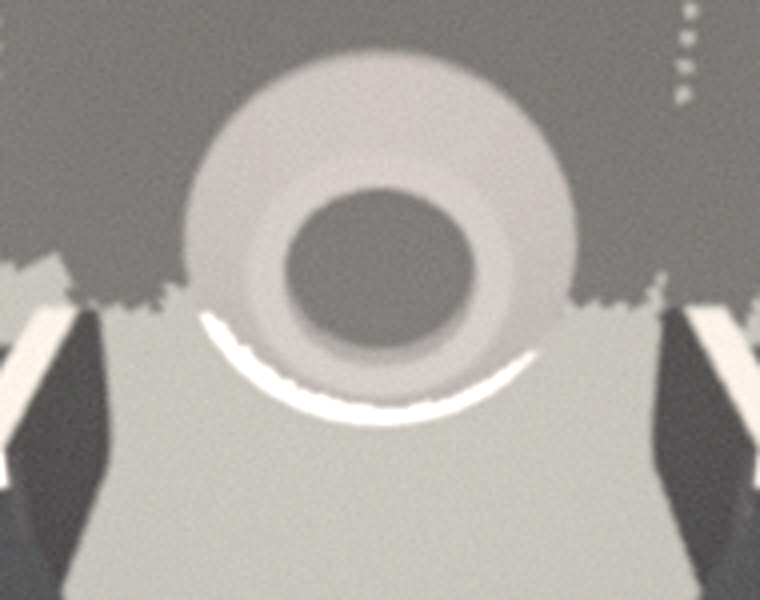

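```bash
python3 - <<'E'
from h import *
d=load('wrist');o=ctrl.get_obs();R=Ro.from_rotvec(o['tool_rot']).as_matrix();T=o['tool_pos']
g=lambda u,v,z:onz(d,220+u/4,160+v/4,z,1)
P=np.array([g(380.5,50,0),g(380.5,427,.006)]);print(P.mean(0),np.linalg.norm((P[0]-P[1])[:2]),shift(np.r_[P.mean(0)[:2],.0125]))
for h in(0,.004,.008,.012): print(h,[((g(u,v,T[2]-h)-T)@R).round(4)[:2] for u,v in((101,310),(110,468),(662,308),(654,468))])
E
```

```text
[ 0.65348173 -0.24002711  0.003     ] 0.06049118697145226 [0.0077712  0.01249496 0.60954056]
0 [array([ 0.0103, -0.0324]), array([-0.0117, -0.0333]), array([0.0105, 0.034 ]), array([-0.0118,  0.0351])]
0.004 [array([ 0.0085, -0.0334]), array([-0.0142, -0.0343]), array([0.0087, 0.0351]), array([-0.0143,  0.0362])]
0.008 [array([ 0.0066, -0.0344]), array([-0.0167, -0.0353]), array([0.0069, 0.0361]), array([-0.0168,  0.0372])]
0.012 [array([ 0.0048, -0.0354]), array([-0.0192, -0.0364]), array([0.005 , 0.0371]), array([-0.0193,  0.0383])]
```

```bash
python3 -m crank '[{"x":0.008,"y":0,"z":0.3,"roll":0},{"x":0,"y":0,"z":0.25,"roll":0},{"x":0,"y":0,"z":0.1,"roll":0},{"x":0,"y":0,"z":0,"roll":0},{"x":0,"y":0,"z":0,"roll":0},{"x":0,"y":0,"z":0,"roll":0},{"x":0,"y":0,"z":0,"roll":0}]' 0.25 40
python3 - <<'E'
from h import *
d=grab('wrist','w16.png');print(ctrl.get_obs()['tool_pos'])
E
```

```text
t: 17.55
tool_pos: [0.6533, -0.2408, 0.0101]
tool_rot: [0.657, 3.071, -0.0]
contact_force: [-0.3, -0.2, -0.1]
opening: 0.0641
[ 0.653198   -0.24071185  0.00999358]
```

View pics/w16.png

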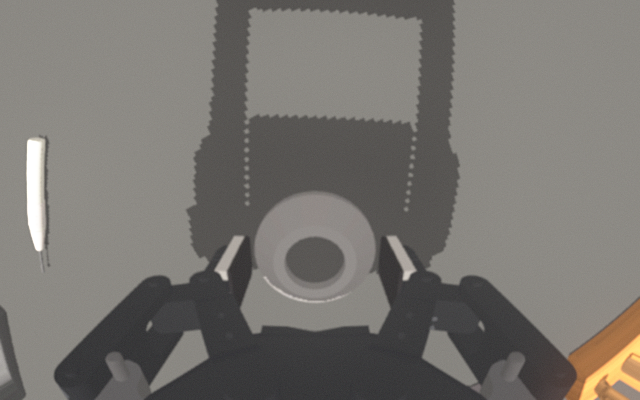

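```bash
python3 -m crank '[{"x":0,"y":0,"z":0.04,"roll":0},{"x":0,"y":0,"z":0,"roll":0},{"x":0,"y":0,"z":0,"roll":0}]'
python3 -m crank '[{"x":0,"y":0,"z":0.02,"roll":0},{"x":0,"y":0,"z":0,"roll":0},{"x":0,"y":0,"z":0,"roll":0}]'
```

```text
t: 17.98
tool_pos: [0.6528, -0.2406, 0.007]
tool_rot: [-0.658, -3.072, -0.0]
contact_force: [-0.3, 1.1, 0.0]
opening: 0.0639
t: 18.35
tool_pos: [0.6529, -0.2406, 0.0059]
tool_rot: [-0.658, -3.072, 0.0]
contact_force: [-0.5, -0.5, -0.9]
opening: 0.0643
```

```bash
python3 -m crank '[{"x":0,"y":0,"z":0.015,"roll":0},{"x":0,"y":0,"z":0,"roll":0},{"x":0,"y":0,"z":0,"roll":0}]'
```

```text
t: 18.73
tool_pos: [0.6529, -0.2407, 0.005]
tool_rot: [0.658, 3.072, -0.0]
contact_force: [0.0, -0.3, -0.5]
opening: 0.0644
```

```bash
python3 -m crank '[{"x":0,"y":0,"z":0,"roll":0},{"x":0,"y":0,"z":0,"roll":0},{"x":0,"y":0,"z":0,"roll":0},{"x":0,"y":0,"z":0,"roll":0}]' 1 40
python3 - <<'E'
from h import *
d=grab('wrist','w17.png');print(ctrl.get_obs()['tool_pos'])
E
```

```text
t: 19.23
tool_pos: [0.654, -0.2412, 0.0067]
tool_rot: [0.657, 3.07, -0.001]
contact_force: [-0.2, 0.1, 5.7]
opening: 0.0569
[ 0.65401478 -0.24112847  0.00674955]
```

View pics/w17.png

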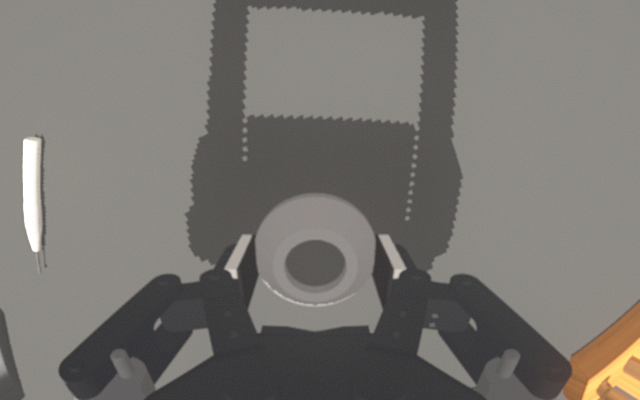

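Opening is 0.0569, the same as in the good dish grip. Lifting a little first to check.

```bash
python3 -m crank '[{"x":0,"y":0,"z":-0.1,"roll":0},{"x":0,"y":0,"z":-0.2,"roll":0},{"x":0,"y":0,"z":0,"roll":0}]'
python3 -m crank '[{"x":0,"y":0,"z":-0.4,"roll":0},{"x":0,"y":0,"z":-0.6,"roll":0},{"x":0,"y":0,"z":-0.6,"roll":0},{"x":0,"y":0,"z":-0.3,"roll":0},{"x":0,"y":0,"z":0,"roll":0},{"x":0,"y":0,"z":0,"roll":0},{"x":0,"y":0,"z":0,"roll":0},{"x":0,"y":0,"z":0,"roll":0}]'
python3 - <<'E'
from h import *
d=grab('wrist','w18.png');T=ctrl.get_obs()['tool_pos'];print(T,shift([.5300,.040,T[2]]))
E
```

```text
t: 19.65
tool_pos: [0.6538, -0.241, 0.0245]
tool_rot: [0.657, 3.07, -0.001]
contact_force: [0.6, -0.6, -0.6]
opening: 0.0571
t: 20.65
tool_pos: [0.6522, -0.2403, 0.1354]
tool_rot: [-0.657, -3.07, -0.001]
contact_force: [-0.3, -0.2, -1.2]
opening: 0.0571
[ 0.65243796 -0.24037306  0.13578354] [3.7748357  3.42791369 0.00730081]
```

View pics/w18.png

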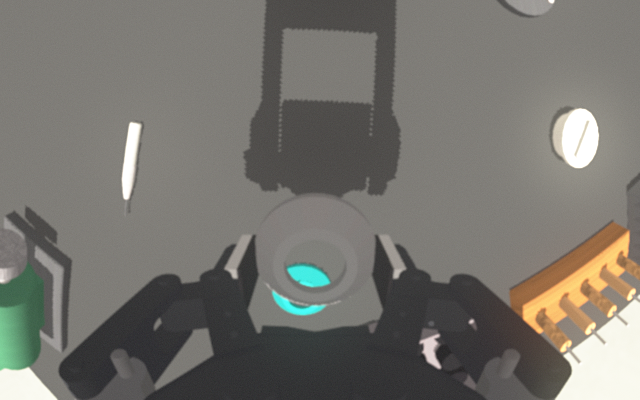

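```bash
python3 -m crank '[{"x":0.25,"y":0.23,"z":0,"roll":0},{"x":0.5,"y":0.45,"z":0,"roll":0},{"x":0.6,"y":0.55,"z":0,"roll":0},{"x":0.6,"y":0.55,"z":0,"roll":0},{"x":0.6,"y":0.55,"z":0,"roll":0},{"x":0.6,"y":0.55,"z":0,"roll":0},{"x":0.4,"y":0.35,"z":0,"roll":0},{"x":0.22,"y":0.2,"z":0,"roll":0},{"x":0,"y":0,"z":0,"roll":0},{"x":0,"y":0,"z":0,"roll":0}]'
python3 -m crank '[{"x":0,"y":0,"z":0.2,"roll":0},{"x":0,"y":0,"z":0,"roll":0},{"x":0,"y":0,"z":0,"roll":0},{"x":0,"y":0,"z":0,"roll":0},{"x":0,"y":0,"z":0,"roll":0}]'
python3 - <<'E'
from h import *
d=grab('wrist','w19.png');T=ctrl.get_obs()['tool_pos'];print(T,shift([.5300,.040,T[2]]))
b=cv2.resize(cv2.cvtColor(d['img'][170:320,220:410],cv2.COLOR_RGB2BGR),None,fx=4,fy=4,interpolation=cv2.INTER_CUBIC)[:600];cv2.imwrite('pics/w19c.png',cv2.convertScaleAbs(b,alpha=1.6,beta=-30))
E
```

```text
t: 21.95
tool_pos: [0.5313, 0.0391, 0.1372]
tool_rot: [0.658, 3.071, -0.0]
contact_force: [0.8, 0.4, -1.9]
opening: 0.0572
t: 22.58
tool_pos: [0.531, 0.0397, 0.1253]
tool_rot: [0.658, 3.072, 0.0]
contact_force: [0.2, -0.6, -1.0]
opening: 0.057
[0.53094282 0.03975244 0.12522346] [ 1.60256763e-02 -2.66886280e-03 -6.34837626e-06]
```

View pics/w19c.png

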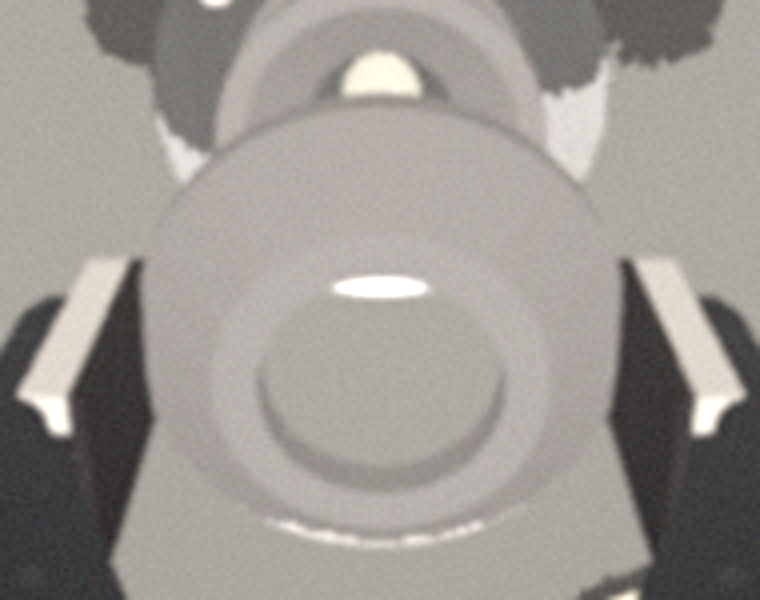

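```bash
python3 - <<'E'
from h import *
W=load('wrist');o=ctrl.get_obs();R=Ro.from_rotvec(o['tool_rot']).as_matrix();T=o['tool_pos']
L=lambda u,v,z:((onz(W,220+u/4,170+v/4,z,1)-T)@R).round(4)
for h in(.004,.0055,.007):
  n=L(381,100,T[2]-h);f=L(381,546,T[2]-h+.006);print(h,n,f,(n+f)/2,n[0]-f[0])
print('dish rim on stand left/right',L(215,130,.043),L(550,130,.043))
print('stand',(np.array([.5300,.040,.085])-T)@R)
# dish rim near edge via full image & rod top
cv2.imwrite('pics/w19b.png',cv2.resize(cv2.cvtColor(W['img'][100:220,230:400],cv2.COLOR_RGB2BGR),None,fx=4,fy=4,interpolation=cv2.INTER_CUBIC))
E
```

```text
0.004 [0.0303 0.0008 0.004 ] [-0.0276  0.0008 -0.002 ] [0.00135 0.0008  0.001  ] 0.0579
0.0055 [0.0299 0.0008 0.0055] [-0.0287  0.0008 -0.0005] [0.0006 0.0008 0.0025] 0.0586
0.007 [0.0294 0.0008 0.007 ] [-0.0299  0.0008  0.001 ] [-0.00025  0.0008   0.004  ] 0.0593
dish rim on stand left/right [ 0.0014 -0.0294  0.0822] [0.0014 0.0317 0.0822]
stand [ 0.00097661 -0.0001653   0.04022307]
```

View pics/w19b.png

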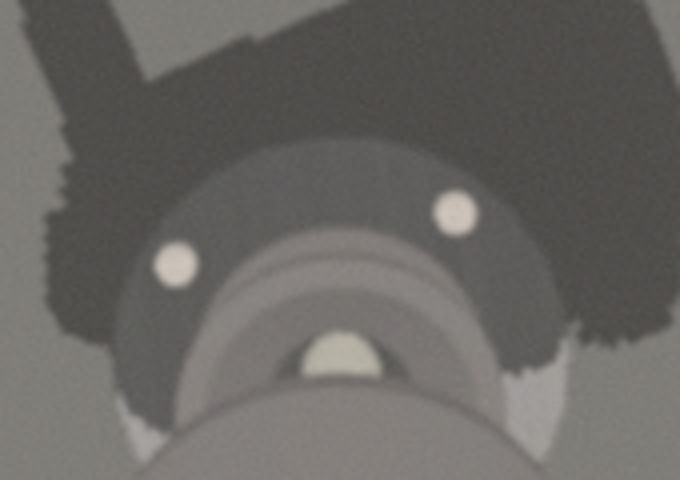

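```bash
python3 -m crank '[{"x":0.01,"y":0,"z":0.2,"roll":0},{"x":0,"y":0,"z":0.3,"roll":0},{"x":0,"y":0,"z":0.33,"roll":0},{"x":0,"y":0,"z":0,"roll":0},{"x":0,"y":0,"z":0,"roll":0},{"x":0,"y":0,"z":0,"roll":0},{"x":0,"y":0,"z":0,"roll":0}]'
python3 - <<'E'
from h import *
d=grab('wrist','w20.png');T=ctrl.get_obs()['tool_pos'];print(T)
b=cv2.resize(cv2.cvtColor(d['img'][170:320,220:410],cv2.COLOR_RGB2BGR),None,fx=4,fy=4,interpolation=cv2.INTER_CUBIC)[:600];cv2.imwrite('pics/w20c.png',cv2.convertScaleAbs(b,alpha=1.6,beta=-30))
E
```

```text
t: 23.5
tool_pos: [0.5308, 0.04, 0.076]
tool_rot: [0.657, 3.071, 0.0]
contact_force: [0.2, 0.3, -1.0]
opening: 0.057
[0.53073038 0.0399836  0.07590529]
```

View pics/w20c.png

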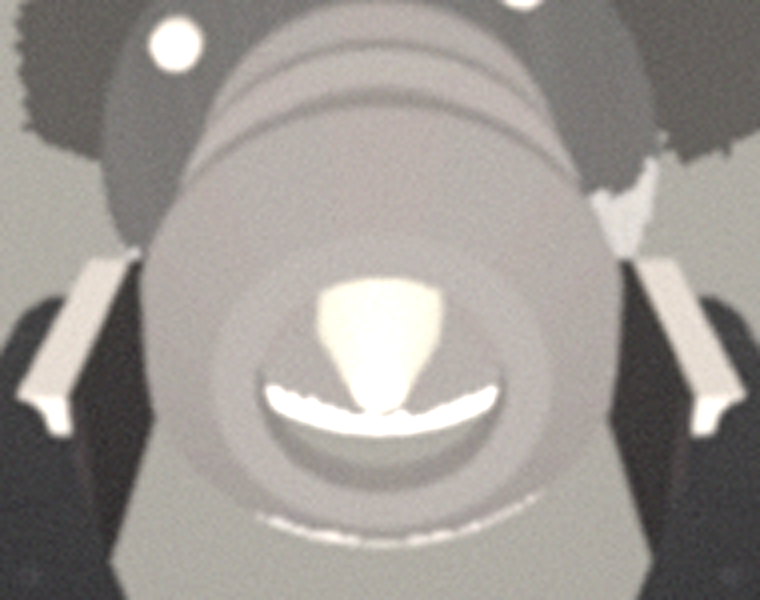

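```bash
python3 - <<'E'
from h import *
W=load('wrist');o=ctrl.get_obs();R=Ro.from_rotvec(o['tool_rot']).as_matrix();T=o['tool_pos']
L=lambda u,v,z:((onz(W,220+u/4,170+v/4,z,1)-T)@R).round(4)
print('tip',L(379,398,.085),'shoulder',L(380,300,.068))
E
python3 -m crank '[{"x":0,"y":0,"z":0.15,"roll":0},{"x":0,"y":0,"z":0.15,"roll":0},{"x":0,"y":0,"z":0.03,"roll":0},{"x":0,"y":0,"z":0,"roll":0},{"x":0,"y":0,"z":0,"roll":0},{"x":0,"y":0,"z":0,"roll":0},{"x":0,"y":0,"z":0,"roll":0}]'
python3 - <<'E'
from h import *
d=grab('wrist','w21.png');T=ctrl.get_obs()['tool_pos'];print(T)
b=cv2.resize(cv2.cvtColor(d['img'][170:320,220:410],cv2.COLOR_RGB2BGR),None,fx=4,fy=4,interpolation=cv2.INTER_CUBIC)[:600];cv2.imwrite('pics/w21c.png',cv2.convertScaleAbs(b,alpha=1.6,beta=-30))
E
```

```text
tip [-0.0011  0.0006 -0.0091] shoulder [0.0031 0.0007 0.0079]
t: 24.42
tool_pos: [0.5304, 0.04, 0.0557]
tool_rot: [0.658, 3.072, 0.0]
contact_force: [0.9, -0.1, -0.9]
opening: 0.0569
[0.53036244 0.03997162 0.0555914 ]
```

View pics/w21c.png

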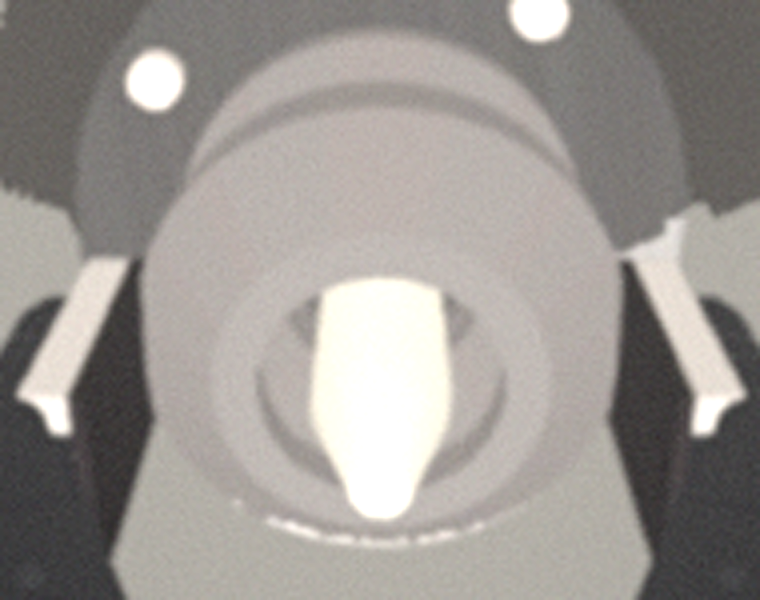

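```bash
python3 - <<'E'
from h import *
W=load('wrist');o=ctrl.get_obs();R=Ro.from_rotvec(o['tool_rot']).as_matrix();T=o['tool_pos']
L=lambda u,v,z:((onz(W,220+u/4,170+v/4,z,1)-T)@R).round(4)
print('tip',L(380,503,.085),'shoulder',L(380,400,.068),'near',L(381,100,T[2]-.0055),'far',L(381,546,T[2]+.0005))
E
python3 -m crank '[{"x":0,"y":0,"z":0.04,"roll":0},{"x":0,"y":0,"z":0,"roll":0},{"x":0,"y":0,"z":0,"roll":0},{"x":0,"y":0,"z":0,"roll":0}]'
python3 -m crank '[{"x":0,"y":0,"z":0.02,"roll":0},{"x":0,"y":0,"z":0,"roll":0},{"x":0,"y":0,"z":0,"roll":0},{"x":0,"y":0,"z":0,"roll":0}]'
```

```text
tip [-0.0014  0.0007 -0.0294] shoulder [ 0.0007  0.0007 -0.0124] near [0.0299 0.0008 0.0055] far [-0.0287  0.0008 -0.0005]
t: 24.98
tool_pos: [0.5302, 0.04, 0.0529]
tool_rot: [-0.658, -3.072, 0.0]
contact_force: [-0.4, -0.2, -1.0]
opening: 0.0571
t: 25.48
tool_pos: [0.5304, 0.04, 0.0527]
tool_rot: [-0.657, -3.072, 0.0]
contact_force: [-3.5, -0.6, 5.0]
opening: 0.0572
```

```bash
python3 -m crank '[{"x":0,"y":0,"z":0,"roll":0},{"x":0,"y":0,"z":0,"roll":0},{"x":0,"y":0,"z":0,"roll":0},{"x":0,"y":0,"z":0,"roll":0},{"x":0,"y":0,"z":0,"roll":0}]' 0 40
python3 -m crank '[{"x":0,"y":0,"z":-0.3,"roll":0},{"x":0,"y":0,"z":-0.7,"roll":0},{"x":0,"y":0,"z":-0.8,"roll":0},{"x":0,"y":0,"z":-0.5,"roll":0},{"x":0,"y":0,"z":0,"roll":0},{"x":0,"y":0,"z":0,"roll":0},{"x":0,"y":0,"z":0,"roll":0},{"x":0,"y":0,"z":0,"roll":0}]'
python3 - <<'E'
from h import *
d=grab('wrist','w22.png');S=grab('scene','sc22.png');e=grab('side','s22.png')
f=lambda d,u,v:cv2.resize(cv2.cvtColor(d['img'][v-30:v+30,u-30:u+30],cv2.COLOR_RGB2BGR),(400,400),interpolation=cv2.INTER_CUBIC)
P=[.5303,.039,.05];a=proj(S,P);b=proj(e,P)
cv2.imwrite('pics/c22.png',np.hstack([f(S,int(a[0]),int(a[1])),f(e,int(b[0]),int(b[1]))]))
b=cv2.resize(cv2.cvtColor(d['img'][100:260,220:420],cv2.COLOR_RGB2BGR),None,fx=3.7,fy=3.7,interpolation=cv2.INTER_CUBIC)
cv2.imwrite('pics/w22c.png',b)
E
```

```text
t: 26.1
tool_pos: [0.5302, 0.04, 0.0517]
tool_rot: [-0.658, -3.072, -0.0]
contact_force: [-0.1, -0.0, -1.0]
opening: 0.0857
t: 27.1
tool_pos: [0.5295, 0.0401, 0.1883]
tool_rot: [-0.657, -3.069, 0.001]
contact_force: [-0.4, 0.1, 0.9]
opening: 0.0853
```

View pics/w22c.png

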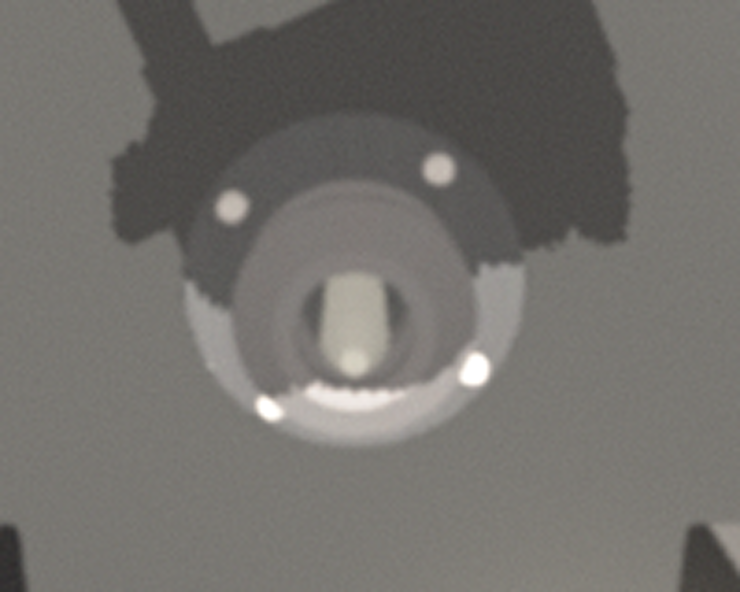

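View pics/c22.png

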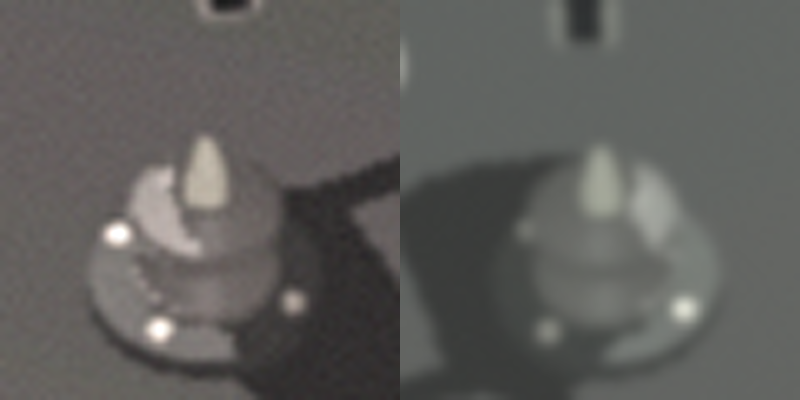

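The stack is level and centred in all three views, and the gripper is clear. Handing in.

```bash
python3 -c "
from station import ctrl
print(ctrl.finish_job())"
```

```text
the job is handed in; nothing more can be done
None
```

Both springs are on the arbor in the order asked: the dish-up one first, then the crown-up one on top. Neither was turned over, and both have been let go. I handed in at about 27 s of the 58 s allowed.

- **Failed grip:** my first grip on the crown spring was too high. The pads slid up its cone at about 15 N and closed on nothing. The spring stayed crown up, and I picked it up again with the fingertips about 8 mm lower.
- **Seating:** each spring met its seat at about 5 N, with the tool within about 1 mm of the expected height, and the force went away on release. The highest force I saw was that 15 N.
- **Last pictures:** all three cameras show the arbor near the middle of the bore, the stack level and the rims flush. The gripper stood more than 10 cm above its last grip, touching nothing.
- **Disagreement:** the camera estimates of positions differed by 1 to 2 mm. That is within the calibration error and well inside the 6 mm of play on the arbor.
- **Look-alikes:** the gripper never touched the turquoise or pink springs, the flat ring or the small spring.

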